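Set up a batch of dishes for back-stamping and signing

TASK

First move every small white dish from the paper sheet to the blue-lined wooden tray, lying flat on its floor and still upside down (foot ring up), set down rather than dropped. Then roll the thumbwheel of the batch counter up by its ridges until the face on top shows as many pips as there are dishes. After that find the hand stamp, which is under the lid of one of the three identical tubs, and stand it upright in the middle of the red ink pad; at the end all three tubs must have a lid properly seated on them, and the mug, marker and tape roll are to be left where they are.

Things in the scene. Friction and masses are not known exactly. Their poses are not given: they have to be found in the camera images.
- dish1: small round white ceramic dish, upside down: rim 76 mm across on its support, back 7 to 10 mm up, and on it a round foot ring 40 mm in diameter from 10 to 24 mm height (grip it from above). 140 g. Origin: centre of its underside, z up while it lies foot up. Two to four of the four dishes are present (absent: None)
- dish2: small round white ceramic dish, upside down: rim 76 mm across on its support, back 7 to 10 mm up, and on it a round foot ring 40 mm in diameter from 10 to 24 mm height (grip it from above). 140 g. Origin: centre of its underside, z up while it lies foot up. Two to four of the four dishes are present (absent: None)
- dish3: small round white ceramic dish, upside down: rim 76 mm across on its support, back 7 to 10 mm up, and on it a round foot ring 40 mm in diameter from 10 to 24 mm height (grip it from above). 140 g. Origin: centre of its underside, z up while it lies foot up. Two to four of the four dishes are present (absent: None)
- dish4: small round white ceramic dish, upside down: rim 76 mm across on its support, back 7 to 10 mm up, and on it a round foot ring 40 mm in diameter from 10 to 24 mm height (grip it from above). 140 g. Origin: centre of its underside, z up while it lies foot up. Two to four of the four dishes are present (absent: None)
- tray: square wooden tray with a blue lining, fixed: 184 x 184 mm outside, 172 x 172 mm inside, 14 mm tall, walls 6 mm thick, floor 6 mm above its underside; room for four dishes two by two, 86 mm apart. Origin: centre of its underside; x and y along its sides
- sheet: white paper sheet 230 x 230 mm, 2 mm thick, fixed, on which the dishes lie at the start; free to put a lid on once they are gone. Origin: centre of its underside
- counter: black batch counter, fixed: housing 130 (x) x 84 (y) mm, 66 mm tall, with the upper part of a large thumbwheel standing out of its top. Two small red marks beside the wheel show where the top face is. Origin: centre of its underside; the wheel's top moves along the housing's x, its axle lies along y
- wheel_axis (a point): centre of the thumbwheel on its axle, 56 mm above the counter's underside; axes as the counter's. The wheel is a white drum of 34 mm radius, 40 mm wide, with eight orange ridges standing out radially to 52 mm radius, 6 mm thick, full width, one every 0.785 rad; the faces between them carry 0 to 7 black pips
- wheel (a joint): angle of the thumbwheel, rad. At k x 0.785 the face with k pips is exactly on top, with ridges 0.393 rad to either side of the top. Counts up when its top moves along the counter's +x: with closed fingertips push a ridge from its -x side that way, 0.785 rad (about 36 mm) per digit. Friction (0.1 N m) holds it where it is left; no spring or detent. Stops at -0.3 and 5.7
- tub_a: open square grey plastic tub, fixed to the table, one of three identical ones: 96 x 96 mm, 55 mm tall, walls and floor 4 mm thick, each covered by a loose lid at the start. Origin: centre of its underside
- tub_b: open square grey plastic tub, fixed to the table, one of three identical ones: 96 x 96 mm, 55 mm tall, walls and floor 4 mm thick, each covered by a loose lid at the start. Origin: centre of its underside
- tub_c: open square grey plastic tub, fixed to the table, one of three identical ones: 96 x 96 mm, 55 mm tall, walls and floor 4 mm thick, each covered by a loose lid at the start. Origin: centre of its underside
- lid_a: loose square blue lid, one of three interchangeable ones: plate 100 x 100 x 5 mm, a 78 x 78 mm block 5 mm deep beneath it that drops into the 88 mm mouth of a tub, and on top a white round knob 24 mm in diameter, 5 to 29 mm above the origin. 90 g. Origin: centre of the plate's underside, 55 mm above the tub's underside when seated; x, y along its sides
- lid_b: loose square blue lid, one of three interchangeable ones: plate 100 x 100 x 5 mm, a 78 x 78 mm block 5 mm deep beneath it that drops into the 88 mm mouth of a tub, and on top a white round knob 24 mm in diameter, 5 to 29 mm above the origin. 90 g. Origin: centre of the plate's underside, 55 mm above the tub's underside when seated; x, y along its sides
- lid_c: loose square blue lid, one of three interchangeable ones: plate 100 x 100 x 5 mm, a 78 x 78 mm block 5 mm deep beneath it that drops into the 88 mm mouth of a tub, and on top a white round knob 24 mm in diameter, 5 to 29 mm above the origin. 90 g. Origin: centre of the plate's underside, 55 mm above the tub's underside when seated; x, y along its sides
- stamp: hand stamp, hidden in one of the tubs at the start, standing upright near the middle of the tub floor: square foot 34 x 34 mm, 12 mm tall (red rubber and steel), above it a dark wooden round handle 22 mm in diameter from 12 to 42 mm height. 120 g. Origin: centre of its underside, z up along the handle
- pad: ink pad, fixed: black case 96 x 96 mm with a red cushion 82 x 82 mm, whose flat top is 14 mm above its underside. Origin: centre of its underside
- mug: bystander: blue mug, 76 mm across, 90 mm tall. Origin: centre of its underside
- marker: bystander: white marker pen with black cap, 130 mm long, 18 mm thick, lying. Origin: under its middle
- tape: bystander: brown roll of tape, 90 mm across, 25 mm tall. Origin: centre of its underside
There are look-alikes about, which are no part of the job. There is more than one size of the pad; the one meant has the size given above. Leave any green look-alike of the counter alone.

How it is judged (in metres and radians):
On the way, in this order (a step that is already met when the one before it is completed fails the run):
1. all dishes lie flat in the tray, foot ring up (x of dish1 in the frame of tray between -0.056 and 0.056 m and y of dish1 in the frame of tray between -0.056 and 0.056 m and z of dish1 in the frame of tray between 0.002 and 0.01 m and angle between each of dish1, dish2, dish3, dish4's own z axis and vertical below 0.08 rad and x of dish2 in the frame of tray between -0.056 and 0.056 m and y of dish2 in the frame of tray between -0.056 and 0.056 m and z of dish2 in the frame of tray between 0.002 and 0.01 m and x of dish3 in the frame of tray between -0.056 and 0.056 m and y of dish3 in the frame of tray between -0.056 and 0.056 m and z of dish3 in the frame of tray between 0.002 and 0.01 m and x of dish4 in the frame of tray between -0.056 and 0.056 m and y of dish4 in the frame of tray between -0.056 and 0.056 m and z of dish4 in the frame of tray between 0.002 and 0.01 m), for 0.2 s.
2. the counter's top face shows the number of dishes ((value of joint wheel between 1.3708 and 1.7708 rad or value of joint wheel between 2.15619 and 2.55619 rad or value of joint wheel between 2.94159 and 3.34159 rad) and (height (world z) of dish1 above -5 m or value of joint wheel below 2.74889 rad) and (height (world z) of dish2 above -5 m or value of joint wheel below 2.74889 rad) and (height (world z) of dish3 above -5 m or value of joint wheel below 2.74889 rad) and (height (world z) of dish4 above -5 m or value of joint wheel below 2.74889 rad) and (height (world z) of any of dish1, dish2 above -5 m or value of joint wheel below 1.96349 rad) and (height (world z) of any of dish1, dish3 above -5 m or value of joint wheel below 1.96349 rad) and (height (world z) of any of dish1, dish4 above -5 m or value of joint wheel below 1.96349 rad) and (height (world z) of any of dish2, dish3 above -5 m or value of joint wheel below 1.96349 rad) and (height (world z) of any of dish2, dish4 above -5 m or value of joint wheel below 1.96349 rad) and (height (world z) of any of dish3, dish4 above -5 m or value of joint wheel below 1.96349 rad) and ((height (world z) of dish1 below -5 m and height (world z) of tray above -1 m) or (height (world z) of dish2 below -5 m and height (world z) of tray above -1 m) or (height (world z) of dish3 below -5 m and height (world z) of tray above -1 m) or (height (world z) of dish4 below -5 m and height (world z) of tray above -1 m) or value of joint wheel above 2.74889 rad) and ((height (world z) of each of dish1, dish2 below -5 m and height (world z) of tray above -1 m) or (height (world z) of each of dish1, dish3 below -5 m and height (world z) of tray above -1 m) or (height (world z) of each of dish1, dish4 below -5 m and height (world z) of tray above -1 m) or (height (world z) of each of dish2, dish3 below -5 m and height (world z) of tray above -1 m) or (height (world z) of each of dish2, dish4 below -5 m and height (world z) of tray above -1 m) or (height (world z) of each of dish3, dish4 below -5 m and height (world z) of tray above -1 m) or value of joint wheel above 1.96349 rad)), for 0.2 s.
3. the stamp stands upright in the middle of the ink pad (horizontal distance between stamp and pad below 0.022 m and z of stamp in the frame of pad between 0.011 and 0.018 m and angle between stamp's own z axis and vertical below 0.08 rad), for 0.2 s.
At the end, for the whole second after the job is handed in: all dishes flat on the tray floor, foot up (tilt < 0.08 rad); wheel within 0.2 rad of the digit that counts them; stamp upright within 22 mm of the pad's middle; every tub with a lid seated (12 mm, 0.06 rad); all at rest (all of step 1 and all of step 2 and all of step 3 and ((horizontal distance between lid_a and tub_a below 0.012 m and z of lid_a in the frame of tub_a between 0.051 and 0.059 m and angle between lid_a's own z axis and vertical below 0.06 rad) or (horizontal distance between lid_a and tub_b below 0.012 m and z of lid_a in the frame of tub_b between 0.051 and 0.059 m and angle between lid_a's own z axis and vertical below 0.06 rad) or (horizontal distance between lid_a and tub_c below 0.012 m and z of lid_a in the frame of tub_c between 0.051 and 0.059 m and angle between lid_a's own z axis and vertical below 0.06 rad)) and ((horizontal distance between lid_b and tub_a below 0.012 m and z of lid_b in the frame of tub_a between 0.051 and 0.059 m and angle between lid_b's own z axis and vertical below 0.06 rad) or (horizontal distance between lid_b and tub_b below 0.012 m and z of lid_b in the frame of tub_b between 0.051 and 0.059 m and angle between lid_b's own z axis and vertical below 0.06 rad) or (horizontal distance between lid_b and tub_c below 0.012 m and z of lid_b in the frame of tub_c between 0.051 and 0.059 m and angle between lid_b's own z axis and vertical below 0.06 rad)) and ((horizontal distance between lid_c and tub_a below 0.012 m and z of lid_c in the frame of tub_a between 0.051 and 0.059 m and angle between lid_c's own z axis and vertical below 0.06 rad) or (horizontal distance between lid_c and tub_b below 0.012 m and z of lid_c in the frame of tub_b between 0.051 and 0.059 m and angle between lid_c's own z axis and vertical below 0.06 rad) or (horizontal distance between lid_c and tub_c below 0.012 m and z of lid_c in the frame of tub_c between 0.051 and 0.059 m and angle between lid_c's own z axis and vertical below 0.06 rad)) and linear speed of each of dish1, dish2, dish3, dish4, lid_a, lid_b, lid_c, stamp below 0.02 m/s and velocity of joint wheel between -0.1 and 0.1 rad/s); the robot touches nothing.
It fails at once if a bystander (mug, marker, tape roll) is moved more than 30 mm (distance of any of mug, marker, tape from where it was at the start of the episode above 0.03 m).
It fails at once if a dish is dropped: let go of more than 70 mm above the table ((height (world z) of dish1 above 0.07 m and contact force between dish1 and the fingers below 0.01 N) or (height (world z) of dish2 above 0.07 m and contact force between dish2 and the fingers below 0.01 N) or (height (world z) of dish3 above 0.07 m and contact force between dish3 and the fingers below 0.01 N) or (height (world z) of dish4 above 0.07 m and contact force between dish4 and the fingers below 0.01 N)).
Of dish1, dish2, dish3, dish4 only 2 to 4 are there at a start; the rules pass over those that are not, and their reading is None.
At some moment in a run one of dish1, dish2, dish3, dish4 may be knocked a few centimetres aside while the robot is not near it.
It also fails if it takes over 210 s, if anything falls off the work surface, if the arm or the gripper's body presses on something with over 40 N, if the wrist force passes 120 N, or if a joint passes its speed limit or range.

ROBOT

A 7-joint arm with a two-finger parallel gripper is mounted at the origin on the work surface. World frame = base frame: x ahead of the robot, y to its left, z up, the work surface at z = 0. Lengths are in m, angles in degrees, forces in N, time in s.
With the tool pointing down it reaches from about 0.35 to 0.9 m from the base axis. Payload 8.1 kg.
Tool frame: the origin (TCP) lies on the centre line of the jaws, within the pads' length; the fingertips stand 8 mm ahead of it and the grasp point (between the pads) lies 11 mm behind it; z points along the fingers, y is the line along which they close (so a half turn about z gives the same grasp; the last joint's range is limited). The gripper opens to 85 mm and grips with 20 to 120 N. Pads are 22 mm wide; open, the fingers measure 114 mm over their backs; the gripper's body (76 mm by 85 mm) begins 54 mm behind the grasp point. The pads swing forward as they close: fully open they stand 13 mm farther back than shut.
Start: joints at [-80.191, 24.895, 1.432, 90.138, -0.665, 64.973, -4.303], TCP at [0.169, 0.602, 0.239] pointing down, gripper open.
Joint ranges: [-149.89, 149.89], [-25.12, 119.58], [-72.63, 75.52], [4.76, 147.25], [-75.54, 255.54], [6.69, 114.76], [-157.13, 157.13]. Speed limits (degrees/s): [127.2, 127.2, 172.46, 172.46, 180, 180, 180].

INTERFACE

Orientations are given as [roll, pitch, yaw] about the fixed x, y, z axes, in that order (R = Rz(yaw) Ry(pitch) Rx(roll)).
In Python, from station import * gives the robot as it stands.
- The arm moves only by the tool servo_tool, never from a script. Its argument "targets" is a list of rows, each a list of 3 entries, a list of its own where there are three numbers: the opening, from 0 (shut) to 1 (fully open), then the shift along the tool's x, y, z in cm, then the turn about the tool's z in rad. In form: [[grip, [dx, dy, dz], roll], ...]. A call has 1 to 12 rows; each row shifts and turns the commanded pose from where the row before left it, along the tool's axes as they then stand; what a row does not reach is not made up. A row lasts 1/12 s, in which the tool goes at most 41.7 mm and 7.16 degrees, less where a joint would pass 70% of its speed; a pose out of reach is approached as far as the arm can. A call with a gripper value outside its range is refused whole. The fingers move at their own pace and stop on an object; "squeeze" is the grip in N (left out, the last holds). Time passes only in rows, so rows that do not move let the fingers close. It gives the time, the measured TCP pose, the force, the opening and the grip force at its end, in the units of the state.
- get_state(): the state, without advancing time (a new reading comes with each control period).
- grab_frame(name): name is "scene" or "top" or "wrist"; returns a dict with "frame" (384x512x3 uint8, blue, green, red), "mtx" (3x3 intrinsics, pixels), "rvec" (rotation vector, rad) and "tvec" (3), from world to camera coordinates, as OpenCV has them; the wrist camera has in their place "tool_from_camera" (4x4, takes a point from camera to tool coordinates, whose origin is the TCP and whose axes are the flange's). Camera axes: x right, y down, z forward; pixel columns grow to the right and rows downward; lengths in m; the calibration is good to about 2 mm. A picture is of the moment at which its call begins: read the wrist's pose just before it. There is no depth.
- sign_off(): hands the job in; it is judged then, once.
The state is a dict: "time_s": time; "joints": joint angles; "dq": joint speeds; "joint_torque": joint torques, N m; "tcp_pos": TCP position; "tcp_rot": TCP orientation; "contact_force": force on the tool from outside, world axes, zero at the start; "torque": the same for the moment, N m; "opening": opening from 0.0 (shut) to 1.0 (fully open); "grip_force": force on a finger pad.
Only numpy, scipy, OpenCV 4.12 (cv2) and the standard library are available. Lean on these libraries where they do the work, as an engineer would, in place of code of your own. Each camera call takes 0.05 s, during which the arm holds its last target. There are 200 camera calls.

## Working session

There is one attempt and no reset: what is moved stays moved. The work goes in short steps, Python scripts to look and compute and a tool call to move; the robot and the scene stay as the last step left them, time stands still between calls to the robot, and variables do not carry over. Pictures are saved under pics/ and viewed, at most 14 in all, crops included, and the job is handed in when it is done.

Besides the shell and the picture viewer there is one more tool, called after "Call:" by a JSON object that holds its "name" and its "arguments". servo_tool: Moves the arm, as the interface text tells. Its arguments: {"type":"object","properties":{"targets":{"type":"array","items":{"type":"array"}},"squeeze":{"type":"number"}},"required":["targets"]}

```bash
ls; mkdir -p pics
cat > h.py <<'E'
from station import *
import numpy as np, cv2
from scipy.spatial.transform import Rotation as R
def ray(f,uv,z):
    Rm=cv2.Rodrigues(np.array(f["rvec"],float))[0]; t=np.array(f["tvec"],float).ravel()
    p=cv2.undistortPoints(np.array([[uv]],float),np.array(f["mtx"],float),None)[0,0]
    d=Rm.T@np.array([p[0],p[1],1]); c=-Rm.T@t
    return c+d*(z-c[2])/d[2]
def proj(f,P):
    return cv2.projectPoints(np.array(P,float).reshape(-1,1,3),np.array(f["rvec"],float),np.array(f["tvec"],float),np.array(f["mtx"],float),None)[0].reshape(-1,2)
E
python3 - <<'E'
from h import *
import pickle
for n in ("top","scene"):
    f=grab_frame(n); pickle.dump(f,open(n+".pkl","wb"))
    cv2.imwrite(f"pics/{n}1.png",cv2.resize(f["frame"],(800,600),interpolation=cv2.INTER_CUBIC))
    Rm=cv2.Rodrigues(np.array(f["rvec"],float))[0]; print(n,-Rm.T@np.array(f["tvec"]).ravel(),f["mtx"])
print(get_state())
E
```

```text
pics
top [ 0.35415383 -0.07721681  1.26184725] [[352.03129664   0.         251.96259523]
 [  0.         352.03129664 197.75176767]
 [  0.           0.           1.        ]]
scene [1.2173003  0.04219777 0.81444195] [[348.92498249   0.         252.29280042]
 [  0.         348.92498249 184.49594333]
 [  0.           0.           1.        ]]
{'time_s': 0.1, 'joints': array([-80.19151588,  24.93234005,   1.43151232,  90.18224064,
        -0.66581766,  64.973232  ,  -4.3020188 ]), 'dq': array([-0.07097307, -0.06801809, -0.02229031, -0.18879037,  0.0624459 ,
        0.05404022, -0.01166713]), 'joint_torque': array([ 3.96027113e-03, -6.71754956e+01,  1.02857184e+00, -3.16900885e+01,
        1.58531562e-02,  7.20683718e-03, -5.65191499e-05]), 'tcp_pos': array([0.16892188, 0.60129716, 0.23861697]), 'tcp_rot': array([-1.79920773e+02,  6.45002990e-03,  1.64308833e+02]), 'contact_force': array([-0.80887405,  0.41152804,  0.30116052]), 'torque': array([ 0.07281793, -0.02759643,  0.0002341 ]), 'grip_force': 0.0, 'opening': 0.9994264030314219}
```

View pics/top1.png

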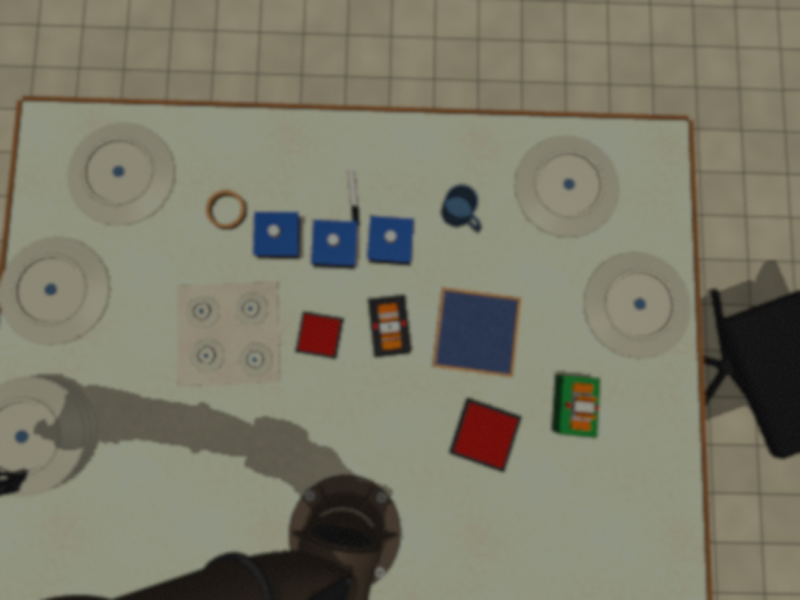

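View pics/scene1.png

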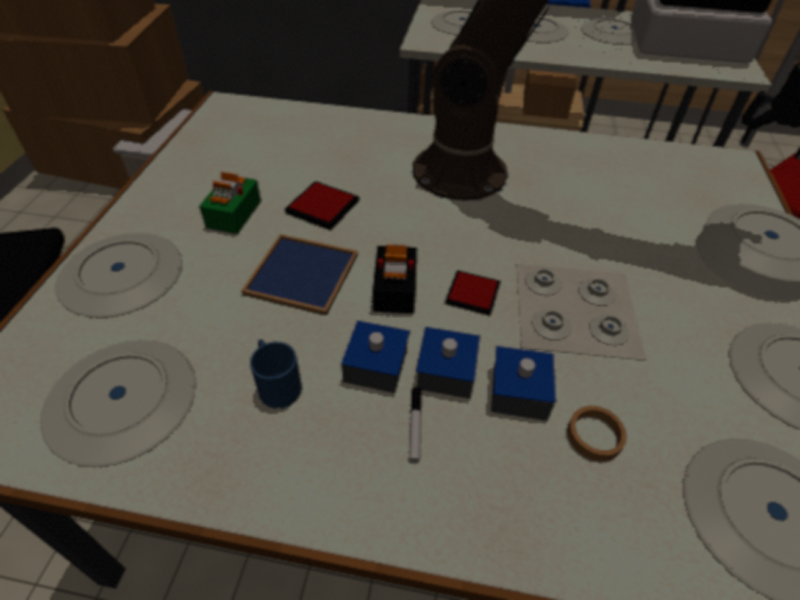

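Top view (800 px scale): four small dishes lie on the sheet at (202,311), (250,308), (207,355) and (255,359). The tray is at (478,331), the black counter at (389,325), and the green look-alike at (578,405). There are two pad candidates, at (320,335) and (487,434), which I still have to measure. The tubs are at (276,234), (335,243) and (391,239).

Run:
```python
from h import *
import pickle
f=pickle.load(open("top.pkl","rb")); im=f["frame"]; s=512/800.
hsv=cv2.cvtColor(im,cv2.COLOR_BGR2HSV)
def rects(name,mask,z,amin=120):
    mask=cv2.morphologyEx(mask.astype(np.uint8)*255,cv2.MORPH_CLOSE,np.ones((3,3)))
    for c in cv2.findContours(mask,cv2.RETR_EXTERNAL,cv2.CHAIN_APPROX_NONE)[0]:
        if cv2.contourArea(c)<amin: continue
        w=np.array([ray(f,p[0],z)[:2] for p in c],np.float32)*1000
        r=cv2.minAreaRect(w); print(name,np.round(r[0]),np.round(r[1]),round(r[2],1),"px",c.mean(axis=0).round()/s)
H,S,V=cv2.split(hsv)
rects("red",((H<8)|(H>172))&(S>150)&(V>60),.014)
b=(H>100)&(H<125)&(S>80)
rects("blue z.06",b&(S>170),.06)
rects("blue z.006",b,.006)
m=(im.max(axis=2)<60); m[:,:]&=True
rects("black z.066",m,.066)
for n,(u,v) in dict(d1=(202,311),d2=(250,308),d3=(207,355),d4=(255,359)).items(): print(n,ray(f,((u+.5)*s-.5,(v+.5)*s-.5),.024).round(4))
crop=lambda x,y,w,h,k:cv2.resize(im[int(y*s):int((y+h)*s),int(x*s):int((x+w)*s)],None,fx=k,fy=k,interpolation=cv2.INTER_CUBIC)
a=crop(165,190,360,290,3.4); print(a.shape)
cv2.imwrite("pics/top_crop.png",a)
```

```text
red [ 218. -305.] [117. 117.] 72.3 px [[484.375 434.375]]
red [433.  74.] [84. 83.] 81.4 px [[318.75  334.375]]
blue z.06 [636.  41.] [92. 90.] 1.5 px [[334.375  242.1875]]
blue z.06 [646. -82.] [86. 91.] 87.7 px [[389.0625 239.0625]]
blue z.06 [652. 171.] [89. 91.] 1.6 px [[276.5625 234.375 ]]
blue z.006 [ 449. -286.] [160. 160.] 83.8 px [[476.5625 331.25  ]]
blue z.006 [651.  48.] [101. 111.] 89.2 px [[334.375  242.1875]]
blue z.006 [659. -82.] [ 99. 104.] 87.3 px [[389.0625 239.0625]]
blue z.006 [665. 183.] [100. 104.] 1.6 px [[276.5625 234.375 ]]
blue z.006 [ 745. -242.] [87. 70.] 0.4 px [[459.375 206.25 ]]
black z.066 [  6. 176.] [248. 576.] 1.0 px [[275.    559.375]]
black z.066 [105. 694.] [45. 52.] 5.9 px [[  9.375 481.25 ]]
black z.066 [420. -90.] [56. 77.] 8.3 px [[390.625 343.75 ]]
black z.066 [489. -80.] [51. 76.] 7.2 px [[387.5  306.25]]
black z.066 [ 377. -879.] [207. 365.] 86.6 px [[754.6875 364.0625]]
d1 [0.4785 0.337  0.024 ]
d2 [0.4881 0.2298 0.024 ]
d3 [0.3802 0.3198 0.024 ]
d4 [0.3738 0.2127 0.024 ]
(632, 785, 3)
```

View pics/top_crop.png

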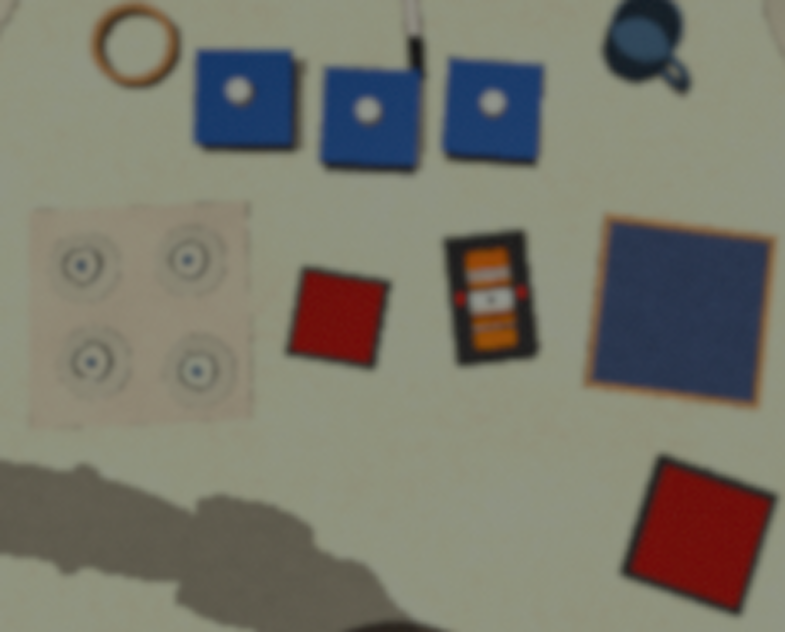

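Pads: the small one at (320,335) has an 82–84 mm red cushion at (0.433, 0.074), which fits the description. The one at (487,434) measures 117 mm, so it is the decoy. The enlarged crop confirms this. The black counter shows 1 pip and there are 4 dishes. I'm moving over the sheet now.

Call:
{"name": "servo_tool", "arguments": {"targets": [[1,[0,0,0],-0.1],[1,[0,0,0],-0.1],[1,[0,0,0],-0.074],[1,[-3,-1.5,0.5],0],[1,[-3,-1.5,0.5],0],[1,[-3,-1.5,0.5],0],[1,[-3,-1.5,0.5],0],[1,[-3,-1.5,0.5],0],[1,[-3,-1.5,0.5],0],[1,[-3,-2,0.5],0],[1,[-3,-2,0.5],0]], "squeeze": 30}}

```text
time_s: 1.02
tcp_pos: [0.4101, 0.4707, 0.1987]
tcp_rot: [-180.0, -0.0, -180.0]
contact_force: [0.7, 0.2, 0.3]
opening: 1.001
grip_force: 0.0
```

Call:
{"name": "servo_tool", "arguments": {"targets": [[1,[-2,-3.3,0.5],0],[1,[-2,-3.3,0.5],0],[1,[-2,-3.3,0],0],[1,[0,-3.3,0],0],[1,[0,0,0],0],[1,[0,0,0],0]]}}

```text
time_s: 1.52
tcp_pos: [0.4697, 0.3372, 0.1891]
tcp_rot: [-179.9, -0.0, 179.8]
contact_force: [0.4, 0.2, 0.7]
opening: 0.999
grip_force: 0.0
```

```bash
cat >> h.py <<'E'
def wpose(s):
    T=np.eye(4); T[:3,:3]=R.from_euler("xyz",s["tcp_rot"],degrees=True).as_matrix(); T[:3,3]=s["tcp_pos"]; return T
def wcam(f,s):  # adds rvec/tvec so that ray/proj work on the wrist frame
    W=np.linalg.inv(wpose(s)@np.array(f["tool_from_camera"])); f["rvec"]=cv2.Rodrigues(W[:3,:3])[0]; f["tvec"]=W[:3,3]; return f
def wshot(name=None):
    s=get_state(); f=wcam(grab_frame("wrist"),s)
    if name: cv2.imwrite("pics/"+name,f["frame"])
    return f,s
def go(s,x,y,z,yaw=None):
    T=wpose(s); d=T[:3,:3].T@(np.array([x,y,z])-T[:3,3])*100
    print("move cm",d.round(2), "turn", None if yaw is None else round(-((yaw-s["tcp_rot"][2]+90)%180-90)*np.pi/180,3))
def dots(f,z,xlim=(.25,.62),ylim=(.14,.42)):
    h=cv2.cvtColor(f["frame"],cv2.COLOR_BGR2HSV)
    m=cv2.inRange(h,(95,60,30),(130,255,255)); n,l,st,c=cv2.connectedComponentsWithStats(m)
    o=[]
    for i in range(1,n):
        if 2<=st[i,4]<2000:
            p=ray(f,c[i],z)
            if xlim[0]<p[0]<xlim[1] and ylim[0]<p[1]<ylim[1]: o.append((p.round(4),c[i].round(1),st[i,4]))
    return o
E
python3 - <<'E'
from h import *
f=grab_frame("top")
for o in dots(f,.012): print("top",o)
k=lambda u,v:(u/3.4+105.6-.35,v/3.4+121.6-.35)
print("tray",ray(f,k(681.75,310.5),.014))
for p in [(239,91),(368,110),(493,102)]: print("knob",ray(f,k(*p),.084))
w,s=wshot("w1.png"); print(s["tcp_pos"],s["tcp_rot"],s["opening"],s["contact_force"])
for o in dots(w,.012): print("wrist",o)
E
```

```text
tray [ 0.4463395  -0.28778865  0.014     ]
knob [0.65060886 0.17040927 0.084     ]
knob [0.63474173 0.04065885 0.084     ]
knob [ 0.64640502 -0.08443162  0.084     ]
[0.46899948 0.33935783 0.18925683] [ 1.79993731e+02 -2.27137854e-02  1.79936482e+02] 0.999117239522952 [ 0.67307605 -0.09577656  0.22959254]
wrist (array([0.3717, 0.2133, 0.012 ]), array([117. ,  65.5]), np.int32(135))
wrist (array([0.3784, 0.3234, 0.012 ]), array([240.1,  73.3]), np.int32(128))
wrist (array([0.4788, 0.3405, 0.012 ]), array([259.1, 179.9]), np.int32(75))
wrist (array([0.4879, 0.229 , 0.012 ]), array([148.7, 188.6]), np.int32(71))
```

View pics/w1.png

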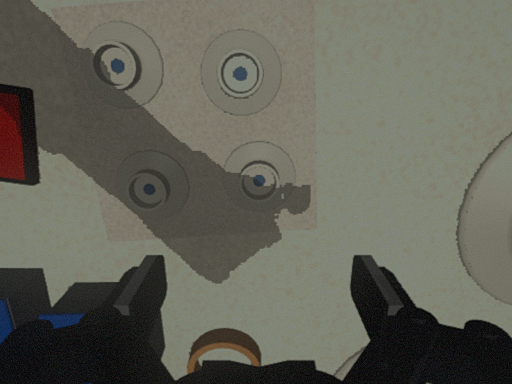

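The wrist picture shows all four dishes, with dots at (118,66), (240,73), (259,180) and (149,188), and they agree with the top view. I'm grasping dish 1 at (0.479, 0.340).

Call:
{"name": "servo_tool", "arguments": {"targets": [[0.8,[-1,0.1,3],0],[0.8,[0,0,3],0],[0.8,[0,0,3],0],[0.8,[0,0,3],0],[0.8,[0,0,2],0],[0.8,[0,0,1.5],0],[0.8,[0,0,1.5],0],[0.8,[0,0,0],0],[0.3,[0,0,0],0],[0.3,[0,0,0],0],[0.3,[0,0,0],0],[0.3,[0,0,0],0]], "squeeze": 40}}

```text
time_s: 2.62
tcp_pos: [0.4795, 0.3418, 0.0206]
tcp_rot: [179.9, 0.1, -180.0]
contact_force: [-0.8, 1.2, 3.2]
opening: 0.447
grip_force: 40.6
```

Call:
{"name": "servo_tool", "arguments": {"targets": [[0.3,[0,0,0],0],[0.3,[0,0,0],0],[0.3,[0,0,0],0],[0.3,[0,0,0],0]]}}

```text
time_s: 2.95
tcp_pos: [0.4795, 0.3418, 0.0205]
tcp_rot: [179.9, 0.1, -180.0]
contact_force: [-1.9, 1.7, 6.9]
opening: 0.447
grip_force: 40.9
```

Call:
{"name": "servo_tool", "arguments": {"targets": [[0.3,[0,0,-1],0],[0.3,[0,0,-2],0],[0.3,[0,0,-3],0],[0.3,[0,0,-3],0],[0.3,[0,0,-3],0],[0.3,[0,-1,-2],0],[0.3,[0,-2,-1],0],[0.3,[0,-3,0],0],[0.3,[0,-3.5,0],0],[0.3,[0,-3.5,0],0],[0.3,[0,-3.5,0],0],[0.3,[0,-3.5,0],0]]}}

```text
time_s: 3.95
tcp_pos: [0.4786, 0.1388, 0.17]
tcp_rot: [180.0, 0.0, -180.0]
contact_force: [0.7, -0.2, -0.1]
opening: 0.448
grip_force: 40.6
```

Call:
{"name": "servo_tool", "arguments": {"targets": [[0.3,[0,-3.5,0],0],[0.3,[0,-3.5,0],0],[0.3,[0,-3.5,0],0],[0.3,[0,-3.5,0],0],[0.3,[0,-3.5,0],0],[0.3,[0,-3.5,0],0],[0.3,[0,-3.5,0],0],[0.3,[0,-3.5,0],0],[0.3,[-0.5,-3.5,0],0],[0.3,[-0.5,-3.5,0],0],[0.3,[-0.5,-3,0],0],[0.3,[0,-1,0],0]]}}

```text
time_s: 4.95
tcp_pos: [0.4937, -0.2549, 0.1702]
tcp_rot: [-179.8, 0.1, 179.7]
contact_force: [0.0, 0.1, -1.3]
opening: 0.449
grip_force: 40.6
```

Call:
{"name": "servo_tool", "arguments": {"targets": [[0.3,[0,0,0],0],[0.3,[0,0,0],0],[0.3,[0,0,0],0]]}}

```text
time_s: 5.2
tcp_pos: [0.494, -0.2475, 0.1694]
tcp_rot: [179.9, -0.0, -179.9]
contact_force: [-0.1, 0.4, -1.7]
opening: 0.451
grip_force: 40.6
```

Run:
```python
from h import *
w,s=wshot("w2.png"); print(s["tcp_pos"],s["tcp_rot"],s["opening"],s["joints"])
go(s,.4947,-.2493,.026)
```

```text
[ 0.49397956 -0.24753524  0.16936124] [ 1.79929503e+02 -2.12248696e-02 -1.79913824e+02] 0.4512358693800668 [ 11.32480384  22.33846907  13.11498779 106.14952769  -6.33234356
  52.25704387 117.46235208]
move cm [-0.08 -0.19 14.34] turn None
```

View pics/w2.png

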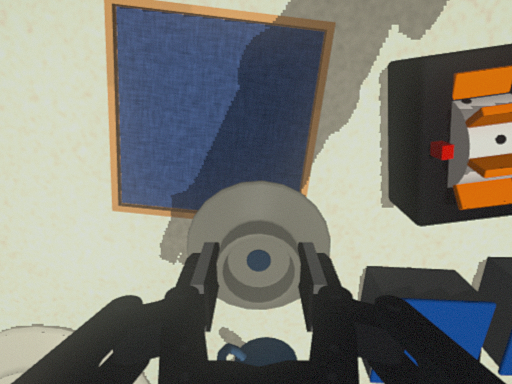

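The picture shows the dish held level by its foot ring. The tray's outer corners are at (107,0), (334,22) and (114,211), and the counter wheel is at the right with 1 pip at (500,139).

Run:
```python
from h import *
s=get_state(); f=wcam(grab_frame("wrist"),s)
a,b,c=[ray(f,p,.014)[:2] for p in [(107,0),(334,22),(114,211)]]
print(a,b,c,np.linalg.norm(a-b),np.linalg.norm(a-c),"centre",(b+c)/2, np.degrees(np.arctan2(*(c-a)[::-1])),np.degrees(np.arctan2(*(b-a)[::-1])))
```

```text
[ 0.35019736 -0.36582113] [ 0.36535278 -0.18637758] [ 0.52882601 -0.3854673 ] 0.18008241367228828 0.17970578141514765 centre [ 0.4470894  -0.28592244] -6.27635223296484 85.17237707428528
```

Call:
{"name": "servo_tool", "arguments": {"targets": [[0.3,[-0.1,-0.2,2],0],[0.3,[0,0,3],0],[0.3,[0,0,3],0],[0.3,[0,0,3],0],[0.3,[0,0,1.5],0],[0.3,[0,0,0.8],0],[0.3,[0,0,0.6],0],[0.3,[0,0,0.3],0],[0.3,[0,0,0.2],0],[0.3,[0,0,0],0],[0.3,[0,0,0],0]]}}

```text
time_s: 6.22
tcp_pos: [0.4957, -0.2514, 0.0262]
tcp_rot: [-180.0, 0.1, -180.0]
contact_force: [-0.0, -0.6, -0.9]
opening: 0.448
grip_force: 40.7
```

Call:
{"name": "servo_tool", "arguments": {"targets": [[0.3,[0,0,0.15],0],[0.3,[0,0,0],0],[0.65,[0,0,0],0],[0.65,[0,0,0],0],[0.65,[0,0,0],0],[0.65,[0,0,-0.5],0],[0.65,[0,0,-2],0],[0.65,[0,0,-3],0],[0.65,[0,0,-3.5],0],[0.65,[0,0,-3.5],0],[0.8,[0,1,-2],0],[0.8,[0,2,0],0]]}}

```text
time_s: 7.22
tcp_pos: [0.4972, -0.2247, 0.1741]
tcp_rot: [-179.8, 0.5, 179.8]
contact_force: [1.1, 0.4, -0.4]
opening: 0.801
grip_force: 0.0
```

Call:
{"name": "servo_tool", "arguments": {"targets": [[0.8,[0,3.5,0],0],[0.8,[0,3.5,0],0],[0.8,[0,3.5,0],0],[0.8,[0,3.5,0],0],[0.8,[0,3.5,0],0],[0.8,[0,3.5,0],0],[0.8,[0,3.5,0],0],[0.8,[0,3.5,0],0],[0.8,[0,3.5,0],0],[0.8,[0,3.5,0],0],[0.8,[0,3.5,0],0],[0.8,[0,3.5,0],0]]}}

```text
time_s: 8.22
tcp_pos: [0.4947, 0.2004, 0.1693]
tcp_rot: [180.0, 0.0, 180.0]
contact_force: [-0.3, -0.5, -0.4]
opening: 0.796
grip_force: 0.0
```

Call:
{"name": "servo_tool", "arguments": {"targets": [[0.8,[0,2,0],0],[0.8,[0,1,0],0],[0.8,[0,0,0],0],[0.8,[0,0,0],0]]}}

```text
time_s: 8.55
tcp_pos: [0.4951, 0.2277, 0.1688]
tcp_rot: [-179.9, -0.0, 180.0]
contact_force: [0.6, -0.9, 0.4]
opening: 0.799
grip_force: 0.0
```

```bash
cat >> h.py <<'E'
def look():
    w,s=wshot(); print(s["time_s"],s["tcp_pos"].round(4),s["tcp_rot"].round(2))
    for o in dots(w,.012): print("wrist",o)
    for o in dots(grab_frame("top"),.016,(.33,.56),(-.39,-.18)): pass
    return w,s
def trayview(f): # ring/dot positions in the tray: bright dish blobs
    g=cv2.cvtColor(f["frame"],cv2.COLOR_BGR2HSV); m=cv2.inRange(g,(0,0,70),(180,95,255))
    n,l,st,c=cv2.connectedComponentsWithStats(m)
    for i in range(1,n):
        p=ray(f,c[i],.014)
        if st[i,4]>60 and abs(p[0]-.447)<.08 and abs(p[1]+.286)<.08: print("tray blob",p.round(4),st[i,2:5])
E
python3 - <<'E'
from h import *
w,s=look(); trayview(grab_frame("top"))
go(s,.4879,.229,.019)
E
```

```text
8.55 [0.4951 0.2277 0.1688] [-1.7995e+02 -1.0000e-02  1.8000e+02]
wrist (array([0.3715, 0.2145, 0.012 ]), array([241.7,  29.2]), np.int32(172))
wrist (array([0.3783, 0.3246, 0.012 ]), array([376.7,  38.3]), np.int32(163))
wrist (array([0.488 , 0.2301, 0.012 ]), array([260.8, 168.6]), np.int32(108))
move cm [ 0.72  0.15 14.98] turn None
```

Call:
{"name": "servo_tool", "arguments": {"targets": [[0.8,[0.7,0.2,3],0],[0.8,[0,0,3],0],[0.8,[0,0,3],0],[0.8,[0,0,3],0],[0.8,[0,0,1.5],0],[0.8,[0,0,1.4],0],[0.8,[0,0,0],0],[0.3,[0,0,0],0],[0.3,[0,0,0],0],[0.3,[0,0,0],0],[0.3,[0,0,0],0],[0.3,[0,0,0],0]]}}

```text
time_s: 9.7
tcp_pos: [0.489, 0.2305, 0.0212]
tcp_rot: [180.0, 0.1, 180.0]
contact_force: [-0.5, -3.3, 7.9]
opening: 0.447
grip_force: 40.3
```

Call:
{"name": "servo_tool", "arguments": {"targets": [[0.3,[0,0,0],0],[0.3,[0,0,-1],0],[0.3,[0,0,-2],0],[0.3,[0,0,-3],0],[0.3,[0,0,-3],0],[0.3,[0,0,-3],0],[0.3,[0,-1,-2],0],[0.3,[0,-2,-1],0],[0.3,[0,-3,0],0],[0.3,[0,-3.5,0],0],[0.3,[0,-3.5,0],0],[0.3,[0,-3.5,0],0]]}}

```text
time_s: 10.7
tcp_pos: [0.4878, 0.0646, 0.171]
tcp_rot: [180.0, 0.1, -179.9]
contact_force: [1.5, -0.2, -2.3]
opening: 0.448
grip_force: 40.5
```

Call:
{"name": "servo_tool", "arguments": {"targets": [[0.3,[0,-3.5,0],0],[0.3,[0,-3.5,0],0],[0.3,[0,-3.5,0],0],[0.3,[0,-3.5,0],0],[0.3,[0,-3.5,0],0],[0.3,[0,-3.5,0],0],[0.3,[0,-3.5,0],0],[0.3,[0.3,-3.5,0],0],[0.3,[0,-3.5,0],0],[0.3,[0,-3.5,0],0],[0.3,[0,-3,0],0],[0.3,[0,-1.5,0],0]]}}

```text
time_s: 11.7
tcp_pos: [0.484, -0.3339, 0.1711]
tcp_rot: [-179.9, 0.1, 179.8]
contact_force: [-1.1, -0.3, -1.0]
opening: 0.446
grip_force: 40.5
```

Call:
{"name": "servo_tool", "arguments": {"targets": [[0.3,[0,0,0],0],[0.3,[0,0,0],0],[0.3,[0,0,0],0]]}}

```text
time_s: 11.95
tcp_pos: [0.4853, -0.328, 0.1702]
tcp_rot: [179.9, 0.0, -179.9]
contact_force: [-0.1, 1.0, -0.8]
opening: 0.447
grip_force: 40.6
```

Run:
```python
from h import *
w,s=wshot("w3.png"); print(s["tcp_pos"],s["tcp_rot"],s["opening"],s["joints"].round())
go(s,.4847,-.3347,.025)
```

```text
[ 0.48532034 -0.32801569  0.17021711] [ 1.79944646e+02  2.53716668e-02 -1.79940991e+02] 0.44663733189515425 [ 18.  25.  15. 102.  -8.  54. 126.]
move cm [ 0.07 -0.68 14.52] turn None
```

View pics/w3.png

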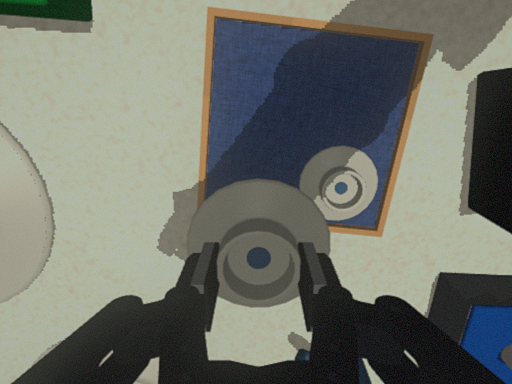

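The picture shows dish 1 lying flat in its corner, dot at (341,188). I'm lowering dish 2 beside it.

Call:
{"name": "servo_tool", "arguments": {"targets": [[0.3,[0,-0.7,2],0],[0.3,[0,0,3],0],[0.3,[0,0,3],0],[0.3,[0,0,3],0],[0.3,[0,0,1.5],0],[0.3,[0,0,0.8],0],[0.3,[0,0,0.6],0],[0.3,[0,0,0.3],0],[0.3,[0,0,0.2],0],[0.3,[0,0,0.1],0],[0.3,[0,0,0],0],[0.3,[0,0,0],0]]}}

```text
time_s: 13.0
tcp_pos: [0.4855, -0.3365, 0.0255]
tcp_rot: [-180.0, 0.1, -180.0]
contact_force: [1.3, -0.8, -0.9]
opening: 0.445
grip_force: 40.6
```

Call:
{"name": "servo_tool", "arguments": {"targets": [[0.65,[0,0,0],0],[0.65,[0,0,0],0],[0.65,[0,0,0],0],[0.65,[0,0,-0.5],0],[0.65,[0,0,-2],0],[0.65,[0,0,-3],0],[0.65,[0,0,-3.5],0],[0.65,[0,0,-3.5],0],[0.8,[0.5,1,-2],0],[0.8,[1,2,0],0],[0.8,[1,3.5,0],0],[0.8,[1,3.5,0],0]]}}

```text
time_s: 14.0
tcp_pos: [0.4497, -0.2362, 0.1707]
tcp_rot: [-180.0, 0.1, 179.9]
contact_force: [0.3, 0.3, -0.3]
opening: 0.799
grip_force: 0.0
```

Call:
{"name": "servo_tool", "arguments": {"targets": [[0.8,[0,3.5,0],0],[0.8,[0,3.5,0],0],[0.8,[0,3.5,0],0],[0.8,[0,3.5,0],0],[0.8,[0,3.5,0],0],[0.8,[0,3.5,0],0],[0.8,[0,3.5,0],0],[0.8,[0,3.5,0],0],[0.8,[0,3.5,0],0],[0.8,[1,3.5,0],0],[0.8,[1,3.5,0],0],[0.8,[1,3.5,0],0]]}}

```text
time_s: 15.0
tcp_pos: [0.4195, 0.1853, 0.1704]
tcp_rot: [180.0, 0.0, 180.0]
contact_force: [1.2, 0.7, 0.3]
opening: 0.801
grip_force: 0.0
```

Call:
{"name": "servo_tool", "arguments": {"targets": [[0.8,[1,2,0],0],[0.8,[1,1,0],0],[0.8,[1,0,0],0],[0.8,[0,0,0],0],[0.8,[0,0,0],0]]}}

```text
time_s: 15.42
tcp_pos: [0.39, 0.2126, 0.17]
tcp_rot: [-180.0, 0.0, 180.0]
contact_force: [-0.1, -0.5, -0.5]
opening: 0.799
grip_force: 0.0
```

Run:
```python
from h import *
w,s=look()
go(s,.3715,.2145,.019)
```

```text
15.4167 [0.39   0.2126 0.17  ] [-1.7998e+02  1.0000e-02  1.7998e+02]
wrist (array([0.3794, 0.3246, 0.012 ]), array([379. , 164.5]), np.int32(112))
wrist (array([0.4095, 0.1893, 0.012 ]), array([233.6, 195.3]), np.int32(74))
wrist (array([0.5988, 0.3695, 0.012 ]), array([395.5, 351.5]), np.int32(2))
move cm [ 1.85  0.19 15.1 ] turn None
```

Dish 3 has been knocked to about (0.410, 0.189). I'm re-centering over it and measuring again.

Call:
{"name": "servo_tool", "arguments": {"targets": [[0.8,[-1.9,-2.3,0],0],[0.8,[0,0,0],0],[0.8,[0,0,0],0],[0.8,[0,0,0],0]]}}

```text
time_s: 15.85
tcp_pos: [0.4095, 0.19, 0.1698]
tcp_rot: [-180.0, 0.0, 179.9]
contact_force: [-0.7, -0.3, 0.5]
opening: 0.801
grip_force: 0.0
```

Run:
```python
from h import *
w,s=look(); cv2.imwrite("pics/w4.png",w["frame"])
go(s,.4095,.1893,.019)
```

```text
15.85 [0.4095 0.19   0.1698] [-180.      0.    179.87]
wrist (array([0.3792, 0.325 , 0.012 ]), array([407.1, 143.1]), np.int32(121))
wrist (array([0.4091, 0.1895, 0.012 ]), array([257.4, 175.2]), np.int32(111))
move cm [ 0.   -0.07 15.08] turn None
```

View pics/w4.png

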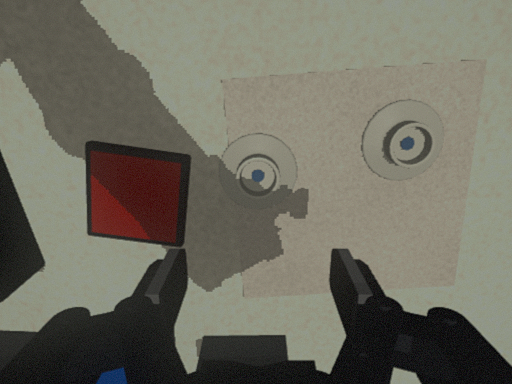

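Dish 3 is flat at (258,175), mostly on the sheet. I'm grasping it.

Call:
{"name": "servo_tool", "arguments": {"targets": [[0.8,[0,-0.1,3],0],[0.8,[0,0,3],0],[0.8,[0,0,3],0],[0.8,[0,0,3],0],[0.8,[0,0,1.5],0],[0.8,[0,0,1.5],0],[0.8,[0,0,0],0],[0.3,[0,0,0],0],[0.3,[0,0,0],0],[0.3,[0,0,0],0],[0.3,[0,0,0],0],[0.3,[0,0,0],0]]}}

```text
time_s: 16.95
tcp_pos: [0.4096, 0.1903, 0.021]
tcp_rot: [179.9, 0.1, -180.0]
contact_force: [-2.1, -0.7, 8.5]
opening: 0.452
grip_force: 40.3
```

Call:
{"name": "servo_tool", "arguments": {"targets": [[0.3,[0,0,0],0],[0.3,[0,0,-1],0],[0.3,[0,0,-2],0],[0.3,[0,0,-3],0],[0.3,[0,0,-3],0],[0.3,[0,0,-3],0],[0.3,[0,-1,-2],0],[0.3,[0,-2,-1],0],[0.3,[0,-3,0],0],[0.3,[0,-3.5,0],0],[0.3,[0,-3.5,0],0],[0.3,[0,-3.5,0],0]]}}

```text
time_s: 17.95
tcp_pos: [0.4088, 0.0234, 0.1706]
tcp_rot: [180.0, 0.1, -180.0]
contact_force: [0.1, -0.1, -1.4]
opening: 0.445
grip_force: 40.5
```

Call:
{"name": "servo_tool", "arguments": {"targets": [[0.3,[0,-3.5,0],0],[0.3,[0,-3.5,0],0],[0.3,[0,-3.5,0],0],[0.3,[0,-3.5,0],0],[0.3,[0,-3.5,0],0],[0.3,[0,-3.5,0],0],[0.3,[0,-3,0],0],[0.3,[0,-2.5,0],0],[0.3,[0,0,0],0],[0.3,[0,0,0],0],[0.3,[0,0,0],0]]}}

```text
time_s: 18.87
tcp_pos: [0.409, -0.2395, 0.17]
tcp_rot: [180.0, 0.0, -180.0]
contact_force: [0.8, 0.5, -1.1]
opening: 0.441
grip_force: 40.6
```

Run:
```python
from h import *
w,s=wshot("w5.png"); print(s["tcp_pos"],s["tcp_rot"],s["opening"],s["joints"].round())
go(s,.4093,-.2393,.025)
```

```text
[ 0.40902551 -0.23953728  0.17000335] [ 1.79964347e+02  1.55857153e-02 -1.79989162e+02] 0.4409580620964229 [  9.  16.  18. 117.  -6.  49. 121.]
move cm [-2.00e-02  1.00e-02  1.45e+01] turn None
```

Call:
{"name": "servo_tool", "arguments": {"targets": [[0.3,[0,0,2],0],[0.3,[0,0,3],0],[0.3,[0,0,3],0],[0.3,[0,0,3],0],[0.3,[0,0,1.5],0],[0.3,[0,0,0.8],0],[0.3,[0,0,0.6],0],[0.3,[0,0,0.3],0],[0.3,[0,0,0.2],0],[0.3,[0,0,0.1],0],[0.3,[0,0,0],0],[0.3,[0,0,0],0]]}}

```text
time_s: 19.92
tcp_pos: [0.4095, -0.2404, 0.0254]
tcp_rot: [-180.0, 0.1, -180.0]
contact_force: [-0.9, -0.2, -1.6]
opening: 0.447
grip_force: 40.6
```

Call:
{"name": "servo_tool", "arguments": {"targets": [[0.65,[0,0,0],0],[0.65,[0,0,0],0],[0.65,[0,0,0],0],[0.65,[0,0,-0.5],0],[0.65,[0,0,-2],0],[0.65,[0,0,-3],0],[0.65,[0,0,-3.5],0],[0.65,[0,0,-3.5],0],[0.8,[0,1,-2],0],[0.8,[0,2,0],0],[0.8,[0,3.5,0],0],[0.8,[0,3.5,0],0]]}}

```text
time_s: 20.92
tcp_pos: [0.4092, -0.14, 0.1708]
tcp_rot: [-180.0, 0.1, 179.9]
contact_force: [1.1, 0.0, 0.3]
opening: 0.795
grip_force: 0.0
```

Call:
{"name": "servo_tool", "arguments": {"targets": [[0.8,[0,3.5,0],0],[0.8,[0,3.5,0],0],[0.8,[0,3.5,0],0],[0.8,[0,3.5,0],0],[0.8,[0,3.5,0],0],[0.8,[0,3.5,0],0],[0.8,[0,3.5,0],0],[0.8,[0,3.5,0],0],[0.8,[0,3.5,0],0],[0.8,[1,3.5,0],0],[0.8,[1,3.5,0],0],[0.8,[1,3.5,0],0]]}}

```text
time_s: 21.92
tcp_pos: [0.3784, 0.2812, 0.1702]
tcp_rot: [180.0, 0.0, 180.0]
contact_force: [1.2, -0.4, 0.2]
opening: 0.799
grip_force: 0.0
```

Call:
{"name": "servo_tool", "arguments": {"targets": [[0.8,[0,2,0],0],[0.8,[0,1.8,0],0],[0.8,[0,0,0],0],[0.8,[0,0,0],0],[0.8,[0,0,0],0]]}}

```text
time_s: 22.33
tcp_pos: [0.3791, 0.3168, 0.1699]
tcp_rot: [-180.0, -0.0, 180.0]
contact_force: [-0.3, 0.2, 0.2]
opening: 0.799
grip_force: 0.0
```

Run:
```python
from h import *
w,s=look()
go(s,.3792,.325,.0205)
```

```text
22.3333 [0.3791 0.3168 0.1699] [-179.95   -0.    179.97]
wrist (array([0.3795, 0.3236, 0.012 ]), array([265.3, 176.1]), np.int32(105))
move cm [-1.000e-02  8.300e-01  1.494e+01] turn None
```

Call:
{"name": "servo_tool", "arguments": {"targets": [[0.8,[0,0.7,3],0],[0.8,[0,0,3],0],[0.8,[0,0,3],0],[0.8,[0,0,3],0],[0.8,[0,0,1.5],0],[0.8,[0,0,1.5],0],[0.8,[0,0,0],0],[0.3,[0,0,0],0],[0.3,[0,0,0],0],[0.3,[0,0,0],0],[0.3,[0,0,0],0],[0.3,[0,0,0],0]]}}

```text
time_s: 23.43
tcp_pos: [0.3798, 0.3249, 0.0212]
tcp_rot: [179.9, 0.1, 180.0]
contact_force: [-0.5, -3.1, 7.8]
opening: 0.447
grip_force: 40.0
```

Call:
{"name": "servo_tool", "arguments": {"targets": [[0.3,[0,0,0],0],[0.3,[0,0,-1],0],[0.3,[0,0,-2],0],[0.3,[0,0,-3],0],[0.3,[0,0,-3],0],[0.3,[0,0,-3],0],[0.3,[0,-1,-2],0],[0.3,[0,-2,-1],0],[0.3,[0,-3,0],0],[0.3,[0,-3.5,0],0],[0.3,[0,-3.5,0],0],[0.3,[0,-3.5,0],0]]}}

```text
time_s: 24.43
tcp_pos: [0.3788, 0.1584, 0.171]
tcp_rot: [179.9, 0.1, -180.0]
contact_force: [1.1, 0.2, -1.7]
opening: 0.447
grip_force: 40.5
```

Call:
{"name": "servo_tool", "arguments": {"targets": [[0.3,[0,-3.5,0],0],[0.3,[0,-3.5,0],0],[0.3,[0,-3.5,0],0],[0.3,[0,-3.5,0],0],[0.3,[0,-3.5,0],0],[0.3,[0,-3.5,0],0],[0.3,[0,-3.5,0],0],[0.3,[0,-3.5,0],0],[0.3,[-1,-3.5,0],0],[0.3,[-1,-3.5,0],0],[0.3,[0,-3.5,0],0],[0.3,[0,-3.5,0],0]]}}

```text
time_s: 25.43
tcp_pos: [0.3995, -0.2618, 0.1709]
tcp_rot: [180.0, 0.1, -179.9]
contact_force: [0.4, 0.5, -0.8]
opening: 0.446
grip_force: 40.5
```

Call:
{"name": "servo_tool", "arguments": {"targets": [[0.3,[0,-3.5,0],0],[0.3,[0,-2.5,0],0],[0.3,[0,0,0],0],[0.3,[0,0,0],0],[0.3,[0,0,0],0]]}}

```text
time_s: 25.85
tcp_pos: [0.3991, -0.3193, 0.1702]
tcp_rot: [179.9, 0.0, -180.0]
contact_force: [0.1, 0.4, -1.1]
opening: 0.445
grip_force: 40.6
```

Run:
```python
from h import *
w,s=wshot("w6.png"); print(s["tcp_pos"],s["tcp_rot"],s["opening"],s["joints"].round())
go(s,.3993,-.3247,.025)
```

```text
[ 0.3991224  -0.31934061  0.17021705] [ 1.79943569e+02  2.84063207e-02 -1.79979830e+02] 0.4451262430882294 [ 15.  19.  23. 112. -10.  50. 133.]
move cm [-1.000e-02 -5.500e-01  1.452e+01] turn None
```

View pics/w6.png

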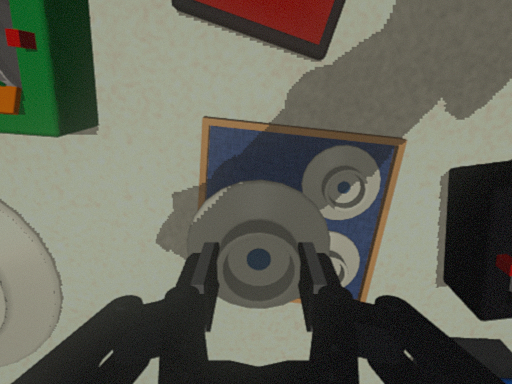

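Three dishes are in the tray and the last one is right over its free corner. I'm lowering it.

Call:
{"name": "servo_tool", "arguments": {"targets": [[0.3,[0,-0.5,2],0],[0.3,[0,0,3],0],[0.3,[0,0,3],0],[0.3,[0,0,3],0],[0.3,[0,0,1.5],0],[0.3,[0,0,0.8],0],[0.3,[0,0,0.6],0],[0.3,[0,0,0.3],0],[0.3,[0,0,0.2],0],[0.3,[0,0,0.1],0],[0.3,[0,0,0],0],[0.3,[0,0,0],0]]}}

```text
time_s: 26.9
tcp_pos: [0.3995, -0.3254, 0.0254]
tcp_rot: [-180.0, 0.1, -180.0]
contact_force: [0.8, 0.4, -1.4]
opening: 0.447
grip_force: 40.6
```

Call:
{"name": "servo_tool", "arguments": {"targets": [[0.65,[0,0,0],0],[0.65,[0,0,0],0],[0.65,[0,0,0],0],[0.65,[0,0,-0.5],0],[0.65,[0,0,-2],0],[0.65,[0,0,-3],0],[0.65,[0,0,-3.5],0],[0.65,[0,0,-3.5],0],[0,[0,1,-3],0],[0,[-1,3,-3],0],[0,[-1,3.5,-2],0],[0,[-1,3.5,-2],0]]}}

```text
time_s: 27.9
tcp_pos: [0.4286, -0.2161, 0.2506]
tcp_rot: [-180.0, 0.1, 179.9]
contact_force: [1.0, -0.0, -0.6]
opening: 0.085
grip_force: 0.0
```

Call:
{"name": "servo_tool", "arguments": {"targets": [[0,[-1,3.5,0],0],[0,[-1,3.5,0],0],[0,[-1,3.5,0],0],[0,[-1,1.5,0],0],[0,[0,0,0],0],[0,[0,0,0],0],[0,[0,0,0],0]]}}

```text
time_s: 28.48
tcp_pos: [0.4682, -0.0975, 0.2487]
tcp_rot: [-180.0, -0.0, 180.0]
contact_force: [-0.8, 0.4, -0.3]
opening: 0.003
grip_force: 0.0
```

Run:
```python
from h import *
w,s=wshot(); print(s["tcp_pos"],s["tcp_rot"],s["opening"],s["joints"].round())
t=grab_frame("top")["frame"]
a=cv2.resize(t[175:250,270:345],(400,400),interpolation=cv2.INTER_CUBIC)
cv2.imwrite("pics/c1.png",np.hstack([cv2.resize(w["frame"],(400,300)),cv2.resize(a,(300,300))]))
import pickle; pickle.dump((w,s),open("w.pkl","wb"))
# look ahead: project the wheel neighbourhood and enlarge
c=proj(w,[[.454,-.085,.09]])[0]; print(c)
x,y=int(max(c[0]-110,0)),int(max(c[1]-110,0)); b=w["frame"][y:y+220,x:x+220]; print(x,y)
cv2.imwrite("pics/c2.png",np.hstack([cv2.resize(b,(500,500),interpolation=cv2.INTER_CUBIC),cv2.resize(a,(300,500))]))
```

```text
[ 0.46822915 -0.09746871  0.24865979] [-1.79972774e+02 -8.21794180e-03  1.79959388e+02] 0.0031216341540850324 [-10.  10.  18. 110.  -4.  60. 100.]
[271.50254413 160.65958323]
161 50
```

View pics/c2.png

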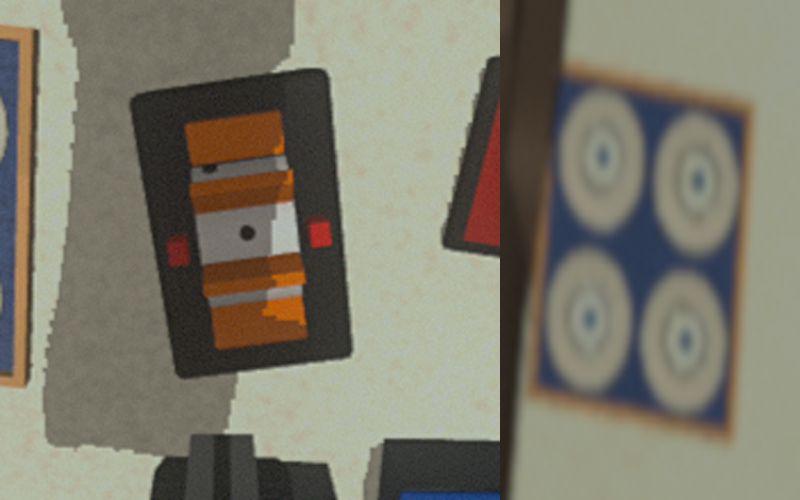

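The wrist crop shows the wheel with 1 pip on top at (247,233), between the red marks at (178,250) and (320,233). A pip of the next face shows on the world −x side at (209,168), while the +x face shows none. So counter +x is about world +x, at yaw ≈ +7°. The top crop shows all four dishes flat in the tray.

Run:
```python
from h import *
import pickle
w,s=pickle.load(open("w.pkl","rb"))
k=lambda U,V:(161+U*.44-.3,50+V*.44-.3)
l,r=ray(w,k(178,250),.068),ray(w,k(320,233),.068); print("marks",l,r,"mid",(l+r)/2,np.degrees(np.arctan2(*(r-l)[:2][::-1]))-90)
print("pip",ray(w,k(247,233),.090))
for p,z in [((132,97),.066),((326,70),.066),((352,352),.066),((180,377),.066)]: print(ray(w,k(*p),z).round(4))
c=np.array([.4545,-.0855]);ex=np.array([np.cos(np.radians(7.5)),np.sin(np.radians(7.5))]);ey=np.array([-ex[1],ex[0]])
for n,a in (("back",-.393),("front",.393)):
  for r in (34,52):
    P=[[*(c+ex*r*np.sin(a)/1e3+ey*y),.056+r*np.cos(a)/1e3] for y in(-.02,.02)]
    print(n,r,((proj(w,P)-[160.7,49.7])/.44).round())
```

```text
marks [ 0.45821697 -0.11632505  0.068     ] [ 0.45075365 -0.05466771  0.068     ] mid [ 0.45448531 -0.08549638  0.068     ] 6.901801468386424
pip [ 0.44609001 -0.08703874  0.09      ]
[ 0.3943 -0.1341  0.066 ]
[ 0.3839 -0.0548  0.066 ]
[ 0.5067 -0.0374  0.066 ]
[ 0.5191 -0.1167  0.066 ]
back 34 [[198. 227.]
 [296. 214.]]
back 52 [[194. 218.]
 [298. 204.]]
front 34 [[206. 288.]
 [302. 276.]]
front 52 [[208. 316.]
 [308. 304.]]
```

The wheel sits at about 0.53 rad, 0.25 below exact "1". My plan is one short push on the front ridge to 0.785, then three full strokes, each ending at the same place.

Call:
{"name": "servo_tool", "arguments": {"targets": [[0,[0,0,0],-0.1],[0,[2.3,1.4,0],-0.02],[0,[0,0,3],0],[0,[0,0,3],0],[0,[0,0,2],0],[0,[0,0,1],0],[0,[0,0,0],0],[0,[0,0,0],0]]}}

```text
time_s: 29.25
tcp_pos: [0.4439, -0.0859, 0.1585]
tcp_rot: [-180.0, -0.1, -173.2]
contact_force: [1.1, 0.3, 1.1]
opening: 0.003
grip_force: 0.0
```

```bash
cat >> h.py <<'E'
cc=np.array([.4538,-.0855]); cex=np.array([np.cos(np.radians(7)),np.sin(np.radians(7))])
def cnt(s):
    d=s["tcp_pos"][:2]-cc; print("counter frame mm", (d@cex*1e3).round(1), ((d[1]*cex[0]-d[0]*cex[1])*1e3).round(1), "z",s["tcp_pos"][2].round(4), "yaw",s["tcp_rot"][2].round(1), "F",s["contact_force"].round(1))
E
python3 -c "
from h import *
cnt(get_state())"
```

```text
counter frame mm -9.8 0.8 z 0.1585 yaw -173.2 F [1.1 0.3 1.1]
```

Call:
{"name": "servo_tool", "arguments": {"targets": [[0,[0.1,0,2.5],0],[0,[0,0,2],0],[0,[0,0,1],0],[0,[0,0,0],0],[0,[-0.3,0,0],0],[0,[-0.3,0,0],0],[0,[-0.3,0,0],0],[0,[-0.3,0,0],0],[0,[0,0,0],0],[0,[0,0,0],0]]}}

```text
time_s: 30.08
tcp_pos: [0.4561, -0.0836, 0.1039]
tcp_rot: [-180.0, 0.1, -173.1]
contact_force: [-0.3, -0.6, 0.5]
opening: 0.003
grip_force: 0.4
```

```bash
python3 -c "
from h import *
cnt(get_state())
w,s=wshot('w7.png')"
```

```text
counter frame mm 2.5 1.6 z 0.1039 yaw -173.1 F [-0.3 -0.6  0.5]
```

View pics/w7.png

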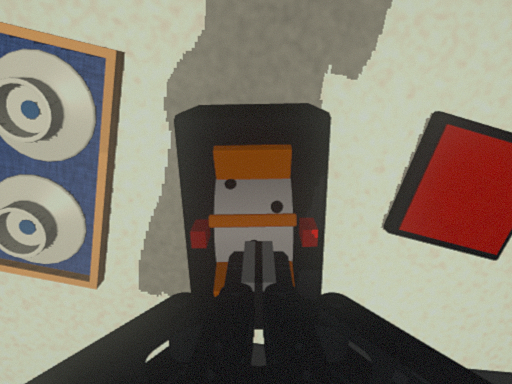

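The picture shows the 2-pip face directly behind the ridge at (255,220), which confirms the direction. Now the three full strokes.

Call:
{"name": "servo_tool", "arguments": {"targets": [[0,[0,0,-2.3],0],[0,[0,-0.1,0],0],[0,[2,0,0],0],[0,[2,0,0],0],[0,[0,0,0],0],[0,[0,0,1.3],0],[0,[0,0,1],0],[0,[0,0,0],0],[0,[-0.5,0,0],0],[0,[-0.5,0,0],0],[0,[-0.5,0,0],0],[0,[-0.5,0,0],0]]}}

```text
time_s: 31.13
tcp_pos: [0.4364, -0.0869, 0.1039]
tcp_rot: [180.0, 0.0, -173.1]
contact_force: [-2.4, -0.4, 1.6]
opening: -0.004
grip_force: 1.4
```

Call:
{"name": "servo_tool", "arguments": {"targets": [[0,[-0.5,0,0],0],[0,[-0.5,0,0],0],[0,[-0.4,0,0],0],[0,[-0.3,0,0],0],[0,[-0.3,0,0],0],[0,[0,0,0],0],[0,[0,0,0],0]]}}

```text
time_s: 31.72
tcp_pos: [0.456, -0.0846, 0.1036]
tcp_rot: [-180.0, 0.1, -173.1]
contact_force: [-1.4, -0.8, -0.2]
opening: 0.001
grip_force: 0.2
```

```bash
python3 -c "
from h import *
cnt(get_state())"
```

```text
counter frame mm 2.3 0.6 z 0.1036 yaw -173.1 F [-1.4 -0.8 -0.2]
```

Call:
{"name": "servo_tool", "arguments": {"targets": [[0,[0,0,-2.3],0],[0,[0,0,0],0],[0,[2,0,0],0],[0,[2,0,0],0],[0,[0,0,0],0],[0,[0,0,1.3],0],[0,[0,0,1],0],[0,[0,0,0],0],[0,[-0.5,0,0],0],[0,[-0.5,0,0],0],[0,[-0.5,0,0],0],[0,[-0.5,0,0],0]]}}

```text
time_s: 32.72
tcp_pos: [0.4364, -0.0869, 0.1039]
tcp_rot: [-180.0, 0.0, -173.1]
contact_force: [-2.8, 0.2, 1.7]
opening: -0.001
grip_force: 1.3
```

Call:
{"name": "servo_tool", "arguments": {"targets": [[0,[-0.5,0,0],0],[0,[-0.5,0,0],0],[0,[-0.4,0,0],0],[0,[-0.3,0,0],0],[0,[-0.3,0,0],0],[0,[0,0,0],0],[0,[0,0,0],0]]}}

```text
time_s: 33.3
tcp_pos: [0.456, -0.0846, 0.1035]
tcp_rot: [-180.0, 0.1, -173.1]
contact_force: [-0.3, 0.0, 0.8]
opening: -0.001
grip_force: 0.2
```

Call:
{"name": "servo_tool", "arguments": {"targets": [[0,[0,0,-2.3],0],[0,[0,0,0],0],[0,[2,0,0],0],[0,[2,0,0],0],[0,[0,0,0],0],[0,[0,0,1.3],0],[0,[0,0,1],0],[0,[0,0,0],0],[0,[-0.5,0,0],0],[0,[-0.5,0,0],0],[0,[-0.5,0,0],0],[0,[-0.5,0,0],0]]}}

```text
time_s: 34.3
tcp_pos: [0.4364, -0.0869, 0.1039]
tcp_rot: [-180.0, 0.0, -173.1]
contact_force: [-3.2, -0.6, 1.8]
opening: -0.001
grip_force: 1.3
```

Call:
{"name": "servo_tool", "arguments": {"targets": [[0,[-0.5,0,0],0],[0,[-0.5,0,0],0],[0,[-0.4,0,0],0],[0,[-0.3,0,0],0],[0,[-0.3,0,0],0],[0,[0,0,0],0],[0,[0,0,-2.5],0],[0,[0,0,-3],0],[0,[0,0,-4],0],[0,[-1.5,0,-4],0],[0,[0,0,0],0],[0,[0,0,0],0]]}}

```text
time_s: 35.3
tcp_pos: [0.4727, -0.0828, 0.2402]
tcp_rot: [-180.0, 0.4, -173.1]
contact_force: [-0.8, -0.1, -0.7]
opening: -0.001
grip_force: 0.0
```

Run:
```python
from h import *
w,s=wshot(); cnt(s)
c=proj(w,[[.454,-.0855,.09]])[0]; x,y=int(c[0]-75),int(c[1]-75); print(x,y)
cv2.imwrite("pics/c3.png",cv2.resize(w["frame"][y:y+150,x:x+150],(450,450),interpolation=cv2.INTER_CUBIC))
for n,a in (("back",-.393),("top",0),("front",.393)):
  r=34 if a==0 else 52
  P=[[*(cc+cex*r*np.sin(a)/1e3),.056+r*np.cos(a)/1e3]]
  print(n,r,((proj(w,P)-[x,y])*3).round())
```

```text
counter frame mm 19.1 0.4 z 0.2402 yaw -173.1 F [-0.8 -0.1 -0.7]
182 81
back 52 [[226. 167.]]
top 34 [[226. 226.]]
front 52 [[226. 304.]]
```

View pics/c3.png

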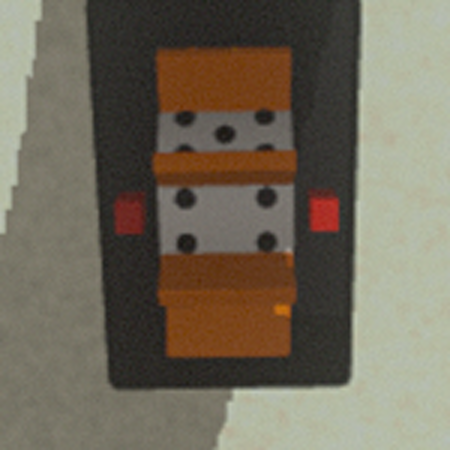

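The picture shows four pips on top at (226,220), centred between the red marks, so the wheel is set. Next, the tubs.

Call:
{"name": "servo_tool", "arguments": {"targets": [[0.3,[0,0,0],0.06],[0.4,[0,0,0],0.06],[0.5,[-3,2.5,0],0],[0.6,[-3,2.5,0],0],[0.6,[-3,2.5,0],0],[0.6,[-3,2.5,0],0],[0.6,[-3,2,0],0],[0.6,[-1.5,0,0],0],[0.6,[0,0,0],0],[0.6,[0,0,0],0],[0.6,[0,0,0],0]]}}

```text
time_s: 36.27
tcp_pos: [0.6338, 0.0363, 0.2362]
tcp_rot: [-180.0, -0.1, 179.9]
contact_force: [-1.0, -0.2, -0.1]
opening: 0.602
grip_force: 0.0
```

Run:
```python
from h import *
w,s=wshot("w8.png"); print(s["tcp_pos"],s["tcp_rot"])
h=cv2.cvtColor(w["frame"],cv2.COLOR_BGR2HSV)
m=cv2.inRange(h,(100,150,40),(125,255,255)); m2=cv2.inRange(h,(0,0,100),(180,60,255))
for c in cv2.findContours(cv2.morphologyEx(m,cv2.MORPH_CLOSE,np.ones((3,3))),cv2.RETR_EXTERNAL,cv2.CHAIN_APPROX_NONE)[0]:
    if cv2.contourArea(c)<800: continue
    P=np.array([ray(w,p[0],.06)[:2] for p in c],np.float32)*1e3; r=cv2.minAreaRect(P); print("lid",np.round(r[0],1),np.round(r[1]),round(r[2],1),c.mean(axis=0).round())
    k=np.zeros_like(m); cv2.drawContours(k,[cv2.convexHull(c)],-1,255,-1)
    n,l,st,ce=cv2.connectedComponentsWithStats(cv2.bitwise_and(m2,cv2.erode(k,np.ones((5,5)))))
    for i in range(1,n):
        if st[i,4]>80: print("  knob",ray(w,ce[i],.08).round(4),st[i])
```

```text
[0.63378631 0.03630416 0.23622137] [-1.79963191e+02 -1.34740704e-01  1.79942331e+02]
lid [651.5 171. ] [98. 99.] 1.4 [[392. 185.]]
  knob [0.6534 0.1732 0.08  ] [390 185  25  24 467]
lid [646.1 -82.5] [98. 97.] 87.2 [[143. 182.]]
  knob [ 0.6479 -0.0849  0.08  ] [118 179  25  25 470]
lid [634.9  41.3] [97. 98.] 89.1 [[265. 177.]]
  knob [0.6364 0.0418 0.08  ] [252 168  25  24 456]
```

View pics/w8.png

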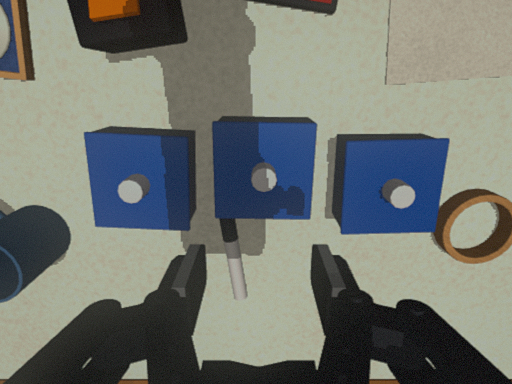

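All three lids are seen, with knobs at (131,191), (264,180) and (402,197). I'm lifting the middle one, at (0.635, 0.041).

Call:
{"name": "servo_tool", "arguments": {"targets": [[0.6,[-0.1,0.5,3],0],[0.6,[0,0,3.5],0],[0.6,[0,0,3.5],0],[0.6,[0,0,3],0],[0.6,[0,0,2],0],[0.6,[0,0,1.4],0],[0.6,[0,0,0],0],[0.1,[0,0,0],0],[0.1,[0,0,0],0],[0.1,[0,0,0],0],[0.1,[0,0,0],0],[0.1,[0,0,0],0]]}}

```text
time_s: 37.32
tcp_pos: [0.6368, 0.042, 0.0752]
tcp_rot: [180.0, 0.1, 180.0]
contact_force: [-2.5, -0.3, 8.4]
opening: 0.259
grip_force: 39.7
```

Call:
{"name": "servo_tool", "arguments": {"targets": [[0.1,[0,0,0],0],[0.1,[0,0,0],0],[0.1,[0,0,-1],0],[0.1,[0,0,-2],0],[0.1,[0,0,-3],0],[0.1,[0,0,-3.5],0],[0.1,[0,0,-3.5],0],[0.1,[2,0,0],0],[0.1,[3,0,0],0],[0.1,[3.5,0,0],0],[0.1,[3.5,0,0],0],[0.1,[2,0,0],0]]}}

```text
time_s: 38.32
tcp_pos: [0.4923, 0.0419, 0.2041]
tcp_rot: [180.0, -0.1, -180.0]
contact_force: [0.4, -0.3, -0.4]
opening: 0.26
grip_force: 39.2
```

Run:
```python
from h import *
s=get_state(); print(s["tcp_pos"],s["opening"],s["grip_force"])
f=grab_frame("scene"); c=proj(f,[[.635,.0413,.05]])[0]; print(c)
x,y=int(c[0])-50,int(c[1])-45
cv2.imwrite("pics/s2.png",cv2.resize(f["frame"][y:y+90,x:x+100],(500,450),interpolation=cv2.INTER_CUBIC))
```

```text
[0.49230748 0.04193078 0.20408266] 0.2603455245833227 39.22165274620056
[286.52438991 226.89044082]
```

View pics/s2.png

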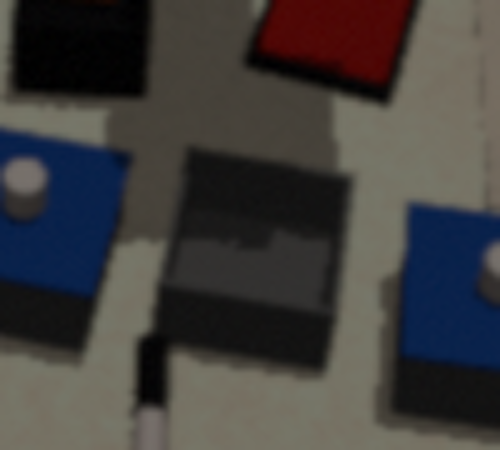

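The middle tub is empty, with a bare floor at (260,260). I'm putting its lid back.

Call:
{"name": "servo_tool", "arguments": {"targets": [[0.1,[-2,0,0],0],[0.1,[-3.5,0,0],0],[0.1,[-3.5,0,0],0],[0.1,[-3,0,0],0],[0.1,[-2,0,0],0],[0.1,[0,0,0],0],[0.1,[0,0,0],0],[0.1,[0,0,3.5],0],[0.1,[0,0,3.5],0],[0.1,[0,0,2],0],[0.1,[0,0,1],0],[0.1,[0,0,0],0]]}}

```text
time_s: 39.37
tcp_pos: [0.6338, 0.0422, 0.1019]
tcp_rot: [-180.0, -0.2, -180.0]
contact_force: [-0.0, -0.6, -0.2]
opening: 0.261
grip_force: 39.2
```

```bash
python3 -c "
from h import *
s=get_state(); print(s['tcp_pos'],s['tcp_rot']); go(s,.6368,.042,.0757)"
```

```text
[0.63382017 0.0422122  0.10188713] [-179.98188597   -0.22471431 -179.98482074]
move cm [-0.31 -0.02  2.62] turn None
```

Call:
{"name": "servo_tool", "arguments": {"targets": [[0.1,[-0.3,0,1],0],[0.1,[0,0,0.8],0],[0.1,[0,0,0.5],0],[0.1,[0,0,0.3],0],[0.1,[0,0,0.1],0],[0.1,[0,0,0],0],[0.6,[0,0,0],0],[0.6,[0,0,0],0],[0.6,[0,0,0],0],[0.6,[0,0,-1],0],[0.6,[0,0,-2.5],0],[0.6,[0,0,-3],0]]}}

```text
time_s: 40.37
tcp_pos: [0.6377, 0.042, 0.1413]
tcp_rot: [-180.0, -0.2, -180.0]
contact_force: [0.8, 0.6, -0.0]
opening: 0.602
grip_force: 0.0
```

Call:
{"name": "servo_tool", "arguments": {"targets": [[0.6,[0,0,-2],0],[0.6,[-0.5,3.3,0],0],[0.6,[-0.5,3.3,0],0],[0.6,[-0.5,3.3,0],0],[0.6,[0,3,0],0],[0.6,[0,0,0],0],[0.6,[0,0,0],0],[0.6,[0,0,0],0]]}}

```text
time_s: 41.03
tcp_pos: [0.654, 0.1704, 0.1621]
tcp_rot: [-180.0, 0.0, -180.0]
contact_force: [0.3, -0.7, -0.1]
opening: 0.596
grip_force: 0.0
```

```bash
python3 -c "
from h import *
s=get_state(); print(s['tcp_pos'],s['tcp_rot']); go(s,.6525,.172,.074)"
```

```text
[0.65399666 0.1704497  0.1621185 ] [-1.79957277e+02  2.76305235e-02 -1.79997158e+02]
move cm [0.15 0.16 8.81] turn None
```

Call:
{"name": "servo_tool", "arguments": {"targets": [[0.6,[0.1,0.1,3],0],[0.6,[0,0,3],0],[0.6,[0,0,1.7],0],[0.6,[0,0,1],0],[0.6,[0,0,0],0],[0.1,[0,0,0],0],[0.1,[0,0,0],0],[0.1,[0,0,0],0],[0.1,[0,0,0],0],[0.1,[0,0,0],0],[0.1,[0,0,0],0],[0.1,[0,0,0],0]]}}

```text
time_s: 42.03
tcp_pos: [0.6543, 0.1719, 0.0764]
tcp_rot: [180.0, 0.2, 180.0]
contact_force: [-0.4, -1.6, 7.6]
opening: 0.255
grip_force: 39.6
```

Call:
{"name": "servo_tool", "arguments": {"targets": [[0.1,[0,0,-1],0],[0.1,[0,0,-2],0],[0.1,[0,0,-3],0],[0.1,[0,0,-3.5],0],[0.1,[0,0,-3.5],0],[0.1,[2,0,0],0],[0.1,[3,0,0],0],[0.1,[3.5,0,0],0],[0.1,[3.5,0,0],0],[0.1,[2,0,0],0]]}}

```text
time_s: 42.87
tcp_pos: [0.5092, 0.1723, 0.2051]
tcp_rot: [180.0, -0.1, -179.9]
contact_force: [-0.5, 0.3, -0.9]
opening: 0.257
grip_force: 39.2
```

Run:
```python
from h import *
s=get_state(); print(s["tcp_pos"],s["opening"],s["grip_force"])
f=grab_frame("scene"); c=proj(f,[[.6515,.171,.05]])[0]; print(c)
x,y=int(c[0])-50,int(c[1])-45
cv2.imwrite("pics/s3.png",cv2.resize(f["frame"][y:y+90,x:x+100],(500,450),interpolation=cv2.INTER_CUBIC))
c=proj(f,[[.635,.0413,.05]])[0]; x,y=int(c[0])-30,int(c[1])-30
# numeric proxy for "dark or not" in the tub's interior
c=proj(f,[[.6515,.171,.03]])[0].astype(int); print(f["frame"][c[1]-14:c[1]+14:3,c[0]-12:c[0]+13:4].tolist()[::3])
```

```text
[0.50921779 0.17230851 0.20513242] 0.25743235521914376 39.23566997051239
[334.51308401 239.61859226]
[[[20, 21, 21], [19, 19, 20], [19, 19, 20], [20, 20, 21], [19, 19, 20], [20, 20, 21], [21, 21, 21]], [[26, 27, 28], [26, 27, 28], [25, 27, 27], [11, 20, 38], [19, 22, 31], [22, 22, 23], [20, 22, 21]], [[50, 51, 53], [32, 34, 42], [35, 39, 43], [2, 6, 17], [60, 65, 70], [51, 54, 55], [50, 53, 53]], [[19, 20, 20], [18, 18, 19], [21, 20, 21], [20, 20, 20], [26, 26, 26], [32, 33, 34], [43, 43, 45]]]
```

View pics/s3.png

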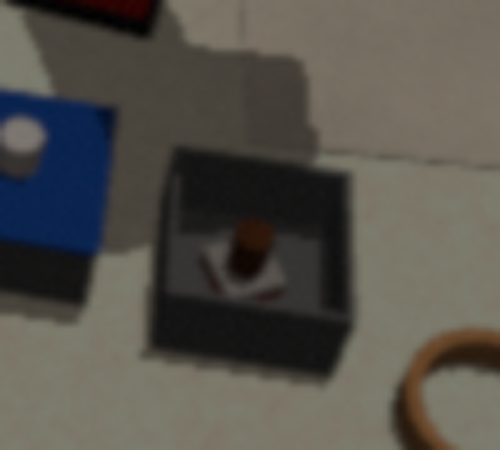

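The left tub holds the stamp: dark wooden handle top at (256,228), white and red foot around (245,270). I'm setting this lid down on the sheet.

Call:
{"name": "servo_tool", "arguments": {"targets": [[0.1,[2.3,3.2,0],0],[0.1,[2.3,3.2,0],0],[0.1,[2.3,3.2,0],0],[0.1,[0,0,3],0],[0.1,[0,0,3.5],0],[0.1,[0,0,3.5],0],[0.1,[0,0,3.5],0],[0.1,[0,0,2],0],[0.1,[0,0,1],0],[0.1,[0,0,0.7],0],[0.1,[0,0,0.3],0],[0.1,[0,0,0],0]]}}

```text
time_s: 43.92
tcp_pos: [0.4445, 0.2685, 0.0301]
tcp_rot: [180.0, 0.0, -180.0]
contact_force: [0.1, -0.2, -1.0]
opening: 0.257
grip_force: 39.4
```

Run:
```python
from h import *
s=get_state(); print(s["tcp_pos"],s["contact_force"])
f=grab_frame("scene")
for z in (.046,): print("handle top",ray(f,(334.8,239.2),z))
go(s,.442,.27,.0284)
```

```text
[0.4444968  0.26852341 0.03011856] [ 0.11788843 -0.19290118 -0.98194633]
handle top [0.64702939 0.17239501 0.046     ]
move cm [0.25 0.15 0.17] turn None
```

Call:
{"name": "servo_tool", "arguments": {"targets": [[0.1,[0,0,0.15],0],[0.1,[0,0,0],0],[0.5,[0,0,0],0],[0.5,[0,0,0],0],[0.5,[0,0,0],0],[0.5,[0,0,-1],0],[0.5,[0,0,-3],0],[0.5,[0,0,-3.5],0],[0.5,[0,0,-3.5],0],[0.5,[0,0,-3.5],0],[0.5,[0,0,-2.5],0],[0.5,[-3,-1.4,0],0]]}}

```text
time_s: 44.97
tcp_pos: [0.4718, 0.2591, 0.2042]
tcp_rot: [179.6, 0.2, -179.6]
contact_force: [0.8, 1.5, -0.6]
opening: 0.5
grip_force: 0.0
```

Call:
{"name": "servo_tool", "arguments": {"targets": [[0.5,[-3,-1.4,0],0],[0.5,[-3,-1.4,0],0],[0.5,[-3,-1.4,0],0],[0.5,[-3,-1.4,0],0],[0.5,[-3,-1.4,0],0],[0.5,[-2.4,-1.3,0],0],[0.5,[0,0,0],0],[0.5,[0,0,0],0],[0.5,[0,0,0],0]]}}

```text
time_s: 45.72
tcp_pos: [0.6473, 0.1715, 0.1983]
tcp_rot: [180.0, -0.0, -180.0]
contact_force: [-1.2, 0.8, -0.6]
opening: 0.502
grip_force: 0.0
```

Run:
```python
from h import *
w,s=wshot("w9.png"); print(s["tcp_pos"],s["tcp_rot"])
def seg(f,name):
    h=cv2.cvtColor(f["frame"],cv2.COLOR_BGR2HSV); g=f["frame"].astype(int)
    P=np.array([[.6515+a*.042,.171+b*.042,.05] for a,b in((-1,-1),(-1,1),(1,1),(1,-1))])
    k=np.zeros(g.shape[:2],np.uint8); cv2.fillConvexPoly(k,proj(f,P).astype(int),255)
    for lab,m in (("brown",(g[...,2]-g[...,0]>12)),("bright",g.min(axis=2)>95)):
        n,l,st,c=cv2.connectedComponentsWithStats((m&(k>0)).astype(np.uint8))
        for i in range(1,n):
            if st[i,4]>12: print(name,lab,c[i].round(1),st[i],ray(f,c[i],.046).round(4),ray(f,c[i],.016).round(4),g[l==i].mean(axis=0).round())
    # handle's top edge
seg(w,"wrist"); seg(grab_frame("scene"),"scene")
print(proj(w,[[.647,.1724,.046],[.647,.1724,.016]]))
```

```text
[0.64728954 0.17152522 0.19826862] [ 1.79974159e+02 -3.80919684e-02 -1.79987692e+02]
wrist brown [258.  151.5] [251 148  16   8  23] [0.623  0.1716 0.046 ] [0.6293 0.1716 0.016 ] [47. 52. 66.]
wrist brown [259.  172.8] [236 151  41  40 631] [0.6428 0.1726 0.046 ] [0.6511 0.1727 0.016 ] [53. 63. 77.]
wrist brown [275.3 176.6] [271 173  10  10  35] [0.6464 0.1875 0.046 ] [0.6551 0.1892 0.016 ] [114. 123. 127.]
wrist bright [266.  164.4] [248 150  34  34 357] [0.635  0.1789 0.046 ] [0.6424 0.1797 0.016 ] [117. 126. 130.]
scene brown [334.1 242.6] [331 238   8  11  66] [0.6584 0.1708 0.046 ] [0.6366 0.1758 0.016 ] [ 8. 15. 29.]
[[258.81251046 177.19813887]
 [258.74486829 168.85780431]]
```

The wrist segmentation puts the handle axis at (0.647, 0.1725), which matches the scene view. I'm grasping it.

Call:
{"name": "servo_tool", "arguments": {"targets": [[0.5,[0,0.1,3],0],[0.5,[0,0,3.5],0],[0.5,[0,0,3.5],0],[0.5,[0,0,3],0],[0.5,[0,0,2],0],[0.5,[0,0,1.3],0],[0.5,[0,0,0.8],0],[0.5,[0,0,0],0],[0.1,[0,0,0],0],[0.1,[0,0,0],0],[0.1,[0,0,0],0],[0.1,[0,0,0],0]]}}

```text
time_s: 46.82
tcp_pos: [0.6491, 0.1726, 0.0288]
tcp_rot: [179.9, 0.2, -180.0]
contact_force: [-1.2, 0.1, 7.8]
opening: 0.243
grip_force: 39.7
```

Call:
{"name": "servo_tool", "arguments": {"targets": [[0.1,[0,0,0],0],[0.1,[0,0,0],0],[0.1,[0,0,0],0]]}}

```text
time_s: 47.07
tcp_pos: [0.649, 0.1727, 0.0288]
tcp_rot: [179.9, 0.1, -180.0]
contact_force: [-0.2, 0.7, 7.3]
opening: 0.245
grip_force: 39.7
```

Call:
{"name": "servo_tool", "arguments": {"targets": [[0.1,[0,0,-1],0],[0.1,[0,0,-2],0],[0.1,[0,0,-3],0],[0.1,[0,0,-3.5],0],[0.1,[0,0,-3.5],0],[0.1,[3,-1.4,0],0],[0.1,[3,-1.4,0],0],[0.1,[3,-1.4,0],0],[0.1,[3,-1.4,0],0],[0.1,[3,-1.4,0],0],[0.1,[3,-1.4,0],0],[0.1,[1.5,-0.7,0],0]]}}

```text
time_s: 48.07
tcp_pos: [0.449, 0.0791, 0.1574]
tcp_rot: [-180.0, -0.1, 179.9]
contact_force: [-0.6, -0.1, -1.2]
opening: 0.243
grip_force: 39.2
```

Call:
{"name": "servo_tool", "arguments": {"targets": [[0.1,[1.5,-0.7,0],0],[0.1,[0,0,0],0],[0.1,[0,0,0],0],[0.1,[0,0,0],0]]}}

```text
time_s: 48.4
tcp_pos: [0.4388, 0.0745, 0.1577]
tcp_rot: [180.0, 0.1, -180.0]
contact_force: [0.2, 0.2, -0.8]
opening: 0.241
grip_force: 39.2
```

Run:
```python
from h import *
w,s=wshot("w10.png"); print(s["tcp_pos"],s["tcp_rot"],s["opening"],s["grip_force"],s["contact_force"].round(1))
h=cv2.cvtColor(w["frame"],cv2.COLOR_BGR2HSV); H,S,V=cv2.split(h); m=(((H<8)|(H>172))&(S>140)&(V>50)).astype(np.uint8)
for c in cv2.findContours(m,cv2.RETR_EXTERNAL,cv2.CHAIN_APPROX_NONE)[0]:
    if cv2.contourArea(c)<300: continue
    P=np.array([ray(w,p[0],.014)[:2] for p in c],np.float32)*1e3; r=cv2.minAreaRect(P); print("red",np.round(r[0],1),np.round(r[1]),round(r[2],1),cv2.boundingRect(c))
go(s,.433,.074,.039)
```

```text
[0.43882383 0.07447708 0.15773837] [ 1.79960124e+02  9.78974536e-02 -1.79991013e+02] 0.2413988373711329 39.207428097724915 [ 0.2  0.2 -0.8]
red [474.5 -92.6] [16. 29.] 34.0 (65, 206, 26, 22)
red [442.8  70.5] [ 82. 106.] 81.5 (205, 119, 105, 115)
move cm [ 0.6  -0.06 11.87] turn None
```

Call:
{"name": "servo_tool", "arguments": {"targets": [[0.1,[0.5,-0.1,2],0],[0.1,[0,0,3],0],[0.1,[0,0,3],0],[0.1,[0,0,2],0],[0.1,[0,0,0.8],0],[0.1,[0,0,0.5],0],[0.1,[0,0,0.3],0],[0.1,[0,0,0.1],0],[0.1,[0,0,0],0],[0.1,[0,0,0],0]]}}

```text
time_s: 49.28
tcp_pos: [0.4336, 0.0734, 0.0408]
tcp_rot: [180.0, 0.1, -180.0]
contact_force: [-0.7, 0.2, -0.7]
opening: 0.243
grip_force: 39.2
```

Call:
{"name": "servo_tool", "arguments": {"targets": [[0.1,[0,0,0.1],0],[0.1,[0,0,0.1],0],[0.1,[0,0,0],0],[0.1,[0,0,0],0]]}}

```text
time_s: 49.62
tcp_pos: [0.4334, 0.0733, 0.0386]
tcp_rot: [180.0, 0.1, -180.0]
contact_force: [-1.4, 0.4, 6.9]
opening: 0.24
grip_force: 40.1
```

The stamp touches the cushion. I'm releasing it, rising and moving over the parked lid.

Call:
{"name": "servo_tool", "arguments": {"targets": [[0.5,[0,0,0],0],[0.5,[0,0,0],0],[0.5,[0,0,0],0],[0.5,[0,0,0],0],[0.5,[0,0,-1],0],[0.5,[0,0,-2.5],0],[0.5,[0,0,-3],0],[0.5,[0,0,-3.5],0],[0.5,[0,0,-3.5],0],[0.5,[0,0,-2.5],0],[0.5,[0,3,0],0],[0.5,[0,3.5,0],0]]}}

```text
time_s: 50.62
tcp_pos: [0.4342, 0.1372, 0.2001]
tcp_rot: [179.9, 0.2, 179.7]
contact_force: [1.0, 0.7, -0.9]
opening: 0.502
grip_force: 0.0
```

Call:
{"name": "servo_tool", "arguments": {"targets": [[0.5,[0,3.5,0],0],[0.5,[0,3.5,0],0],[0.5,[-0.5,3.5,0],0],[0.5,[-0.5,2.5,0],0],[0.5,[0,0,0],0],[0.5,[0,0,0],0],[0.5,[0,0,0],0]]}}

```text
time_s: 51.2
tcp_pos: [0.4427, 0.2671, 0.1977]
tcp_rot: [-179.9, -0.0, 180.0]
contact_force: [0.1, -0.6, 0.2]
opening: 0.498
grip_force: 0.0
```

Run:
```python
from h import *
w,s=wshot("w11.png"); print(s["tcp_pos"],s["tcp_rot"],s["opening"])
g=w["frame"].astype(int); h=cv2.cvtColor(w["frame"],cv2.COLOR_BGR2HSV)
m=cv2.inRange(h,(100,150,40),(125,255,255))
for c in cv2.findContours(cv2.morphologyEx(m,cv2.MORPH_CLOSE,np.ones((3,3))),cv2.RETR_EXTERNAL,cv2.CHAIN_APPROX_NONE)[0]:
    if cv2.contourArea(c)<800: continue
    P=np.array([ray(w,p[0],.012)[:2] for p in c],np.float32)*1e3; r=cv2.minAreaRect(P); print("lid",np.round(r[0],1),np.round(r[1]),round(r[2],1),cv2.boundingRect(c))
# stamp: dark brown handle on the red cushion, seen by top and scene
for n in ("top","scene"):
    f=grab_frame(n); c=proj(f,[[.432,.073,.03]])[0]
    hh=cv2.cvtColor(f["frame"],cv2.COLOR_BGR2HSV); H,S,V=cv2.split(hh); red=((H<8)|(H>172))&(S>140)&(V>60)
    x,y=int(c[0])-22,int(c[1])-22; k=cv2.morphologyEx(red.astype(np.uint8),cv2.MORPH_CLOSE,np.ones((25,25)))
    sub=((k>0)&~red); q=np.zeros_like(sub); q[y:y+44,x:x+44]=sub[y:y+44,x:x+44]
    N,l,st,ce=cv2.connectedComponentsWithStats(q.astype(np.uint8)); i=1+st[1:,4].argmax()
    print(n,ce[i].round(1),st[i],"expected",proj(f,[[.432,.073,.056],[.432,.073,.014]]).round(1).tolist(),"at z.03",ray(f,ce[i],.03).round(4))
go(s,.4445,.2685,.0285)
```

```text
[0.44271255 0.26714629 0.19765539] [-1.79938279e+02 -3.58594091e-02  1.79980494e+02] 0.49769477338413864
lid [652.  -19.9] [ 68. 147.] 41.6 (0, 317, 84, 64)
lid [441.8 268.6] [97. 97.] 1.6 (209, 118, 100, 95)
top [203.1 212.8] [197 206  13  14 127] expected [[202.7, 213.3], [204.1, 214.1]] at z.03 [0.4355 0.0749 0.03  ]
scene [301.3 185.8] [297 180  14  11  62] expected [[304.6, 175.4], [302.9, 184.8]] at z.03 [0.4529 0.0678 0.03  ]
move cm [-0.19  0.15 16.92] turn None
```

The top view shows the stamp standing at (0.435, 0.075) on the pad. I'm fetching the lid.

Call:
{"name": "servo_tool", "arguments": {"targets": [[0.5,[-0.1,0.1,3],0],[0.5,[0,0,3.5],0],[0.5,[0,0,3.5],0],[0.5,[0,0,3],0],[0.5,[0,0,2],0],[0.5,[0,0,1.3],0],[0.5,[0,0,0.6],0],[0.5,[0,0,0],0],[0.1,[0,0,0],0],[0.1,[0,0,0],0],[0.1,[0,0,0],0],[0.1,[0,0,0],0]]}}

```text
time_s: 52.35
tcp_pos: [0.4446, 0.2694, 0.0302]
tcp_rot: [179.9, 0.1, 180.0]
contact_force: [-0.1, -1.5, 7.2]
opening: 0.255
grip_force: 39.7
```

Call:
{"name": "servo_tool", "arguments": {"targets": [[0.1,[0,0,0],0],[0.1,[0,0,0],0],[0.1,[0,0,-1],0],[0.1,[0,0,-2],0],[0.1,[0,0,-3.5],0],[0.1,[0,0,-3.5],0],[0.1,[0,0,-3.5],0],[0.1,[0,0,-2.5],0],[0.1,[-3,-1.4,0],0],[0.1,[-3,-1.4,0],0],[0.1,[-3,-1.4,0],0],[0.1,[-3,-1.4,0],0]]}}

```text
time_s: 53.35
tcp_pos: [0.5649, 0.2127, 0.1904]
tcp_rot: [179.9, 0.1, -179.9]
contact_force: [0.6, 0.8, -1.3]
opening: 0.26
grip_force: 39.3
```

Call:
{"name": "servo_tool", "arguments": {"targets": [[0.1,[-3,-1.4,0],0],[0.1,[-3,-1.4,0],0],[0.1,[-2.5,-1.2,0],0],[0.1,[0,0,0],0],[0.1,[0,0,0],0],[0.1,[0,0,0],0]]}}

```text
time_s: 53.85
tcp_pos: [0.6483, 0.1735, 0.1893]
tcp_rot: [180.0, -0.0, -180.0]
contact_force: [0.9, 0.4, 0.0]
opening: 0.261
grip_force: 39.3
```

Run:
```python
from h import *
s=get_state(); print(s["tcp_pos"],s["tcp_rot"],s["opening"],s["grip_force"])
go(s,.6543,.1719,.0769)
```

```text
[0.64827274 0.17353499 0.18927558] [ 1.79974885e+02 -3.97939893e-02 -1.79984083e+02] 0.2609141527327479 39.31337356567383
move cm [-0.61 -0.17 11.24] turn None
```

Call:
{"name": "servo_tool", "arguments": {"targets": [[0.1,[-0.6,-0.2,2],0],[0.1,[0,0,3],0],[0.1,[0,0,2.5],0],[0.1,[0,0,1.2],0],[0.1,[0,0,0.8],0],[0.1,[0,0,0.6],0],[0.1,[0,0,0.5],0],[0.1,[0,0,0.3],0],[0.1,[0,0,0.2],0],[0.1,[0,0,0],0],[0.1,[0,0,0],0]]}}

```text
time_s: 54.77
tcp_pos: [0.6553, 0.1712, 0.0786]
tcp_rot: [180.0, 0.0, -180.0]
contact_force: [1.0, 0.8, -0.9]
opening: 0.262
grip_force: 39.4
```

Call:
{"name": "servo_tool", "arguments": {"targets": [[0.1,[0,0,0.1],0],[0.1,[0,0,0],0],[0.5,[0,0,0],0],[0.5,[0,0,0],0],[0.5,[0,0,0],0],[0.5,[0,0,-1],0],[0.5,[0,0,-2.5],0],[0.5,[0,0,-3.5],0],[0.5,[0,0,-3.5],0],[0.5,[0,-2,-2],0],[0.5,[0,-3.5,-2],0],[0.5,[0,-3.5,-1],0]]}}

```text
time_s: 55.77
tcp_pos: [0.6559, 0.0818, 0.2358]
tcp_rot: [179.9, 0.3, -179.8]
contact_force: [1.2, -1.5, 0.1]
opening: 0.499
grip_force: 0.0
```

Call:
{"name": "servo_tool", "arguments": {"targets": [[0.5,[1,-3.5,0],0],[0.5,[0.8,-1,0],0],[0.5,[0,0,0],0],[0.5,[0,0,0],0],[0.5,[0,0,0],0]]}}

```text
time_s: 56.18
tcp_pos: [0.6371, 0.0377, 0.2322]
tcp_rot: [179.9, 0.0, -179.9]
contact_force: [-0.1, 0.8, 0.1]
opening: 0.5
grip_force: 0.0
```

Run:
```python
from h import *
w,s=wshot("w12.png"); print(s["tcp_pos"],s["tcp_rot"],s["time_s"])
def lids(f,n,amin):
    h=cv2.cvtColor(f["frame"],cv2.COLOR_BGR2HSV); m=cv2.inRange(h,(100,150,40),(125,255,255))
    for c in cv2.findContours(cv2.morphologyEx(m,cv2.MORPH_CLOSE,np.ones((3,3))),cv2.RETR_EXTERNAL,cv2.CHAIN_APPROX_NONE)[0]:
        if cv2.contourArea(c)<amin: continue
        P=np.array([ray(f,p[0],.06)[:2] for p in c],np.float32)*1e3; r=cv2.minAreaRect(P); print(n,np.round(r[0],1),np.round(r[1]),round(r[2],1))
lids(w,"wrist",800); lids(grab_frame("top"),"top",120)
```

```text
[0.63706646 0.03774346 0.23224854] [ 1.79937516e+02  1.42445065e-02 -1.79906266e+02] 56.1833
wrist [652.7 170.4] [98. 99.] 1.8
wrist [646.1 -82.6] [98. 98.] 87.2
wrist [637.6  42.3] [97. 97.] 89.1
top [639.9  26.2] [54. 96.] 87.2
top [645.4 -82.3] [89. 94.] 86.7
```

```bash
python3 -c "
from station import *
print(sign_off())"
```

```text
the job is handed in; nothing more can be done
None
```

I handed the job in at about 56 s with no result returned: four dishes foot-up in the tray, counter on 4, stamp on the small red pad and a lid on every tub; I checked the final stamp and lid positions by measurement only, having used up my picture views.

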